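Stand the dot target in front of the camera lens

TASK

Calibrate the camera: pick the white dot-grid target stand out of the storage tray, where it lies on its back, and in the air let it swing down between the fingers until it hangs foot-down. Then set it gently on the square metal pad of the imaging rig, standing upright on its foot, lined up with the pad, its white face towards the lens, and let go. Leave the amber cross-line target in the tray and do not disturb the other things on the bench.

Things in the scene. Friction and masses are not known exactly. Their poses are not given: they have to be found in the camera images.
- dots_center (a point): Dot-grid target stand, 0.25 kg, 122 mm long: black frame 40 x 40 x 8 mm with white dotted face, 12 mm stem, steel foot 50 x 50 x 10 mm. Point: mid frame, half-way between its two side knobs. +x: from foot to frame (up when standing, level when lying), y: through the knobs, +z: out of the white face (up while in the tray). Foot underside at x = -102 mm, centre of mass near x = -75 mm.
- dots_knob (a point): Flat end of one of the two brass side knobs (12 mm in diameter, 53 mm over both) that the stand is held by; same axes. At 45 N it stays level, below about 15 N it swings down; eased slowly from 9 to 3 N it hangs plumb to a few degrees, but let go suddenly to 4 N or less it slips out. Lying, the knob line is 30 mm above the bench, 25 above the tray floor; a foam block 24 mm wide is under the frame.
- dots_foot (a point): Centre of the underside of the dot-grid stand's foot; same axes. If the stand is set down leaning, the foot settles flat up to about 15 mm to one side; it can then be gripped again by the knobs and shifted.
- cross_center (a point): The other stand in the tray, same shape and size but with an amber face and a black cross; to be left where it lies. Point and axes as for the dot-grid stand. The two lie side by side 110 mm apart; which is which varies.
- rig: Imaging rig fixed to the bench: black base plate 400 x 160 x 15 mm. Origin on the bench under the centre of its pad; +x points from the pad to the lens, z up. Lens (48 mm across) starts 58 mm from the pad's centre, the flat backlight 69 mm from it on the -x side, both centred about 129 mm above the bench; nothing is higher than 160 mm. The +y and -y sides are open.
- pad_top (a point): Centre of the top face of the square aluminium pad, 50 x 50 mm, edges along the rig's x and y, 27 mm above the bench. The stand's foot has the same size as the pad.
- lens_front (a point): Centre of the lens's front glass, 129 mm above the bench, looking along the rig's -x at the place above the pad.
- tray: Plywood storage tray fixed to the bench, 170 x 290 mm, floor 5 mm thick with felt, rim 14 mm high. Origin on the bench under its centre; the stands lie along its x, frames at the +x end.
- beaker: Glass beaker, 66 mm across, 90 mm high. Origin under its centre.
- wash_bottle: White wash bottle with blue cap, 72 mm across, 190 mm high. Origin under its centre.
- vial1: Sample vial with white cap, 24 mm across, 59 mm high. Origin under its centre.
- vial2: Sample vial with blue cap, 24 mm across, 59 mm high. Origin under its centre.
- driver: Screwdriver lying on the bench, 160 mm long.
- lens_cap: Black lens cap, 52 mm across, 12 mm high. Origin under its centre.
Mind the look-alikes: they are no part of the job. Leave any red look-alike of the part that bears dots_center alone.

How it is judged:
On the way:
1. the dot-grid stand hangs foot-down from the fingers in the air, clear of everything (angle between dots_center's own x axis and vertical below 0.5 rad and height (world z) of dots_foot above 0.045 m and contact force between the fingers and dots above 0.5 N and contact force between dots and rig below 0.05 N and contact force between dots and tray below 0.05 N), for 0.2 s.
At the end, for the whole second after the job is handed in: The dot-grid stand is released and at rest, upright on its foot (within 3 degrees) on the square pad, foot centred on the pad within 12 mm, its white face square to the lens axis within 10 degrees and towards the lens; the amber target lies in the tray within 15 mm of where it was (angle between dots_center's own x axis and vertical below 0.06 rad and height (world z) of dots_foot between 0.024 and 0.03 m and horizontal distance between dots_foot and pad_top below 0.012 m and angle between the z axis of dots_center and the x axis of rig, either way round below 0.17 rad and z of lens_front in the frame of dots_center above 0.03 m and linear speed of dots below 0.01 m/s and distance of cross_center from where it was at the start of the episode below 0.015 m); the robot touches nothing.
It fails at once if the amber cross-line target is moved more than 15 mm (distance of cross_center from where it was at the start of the episode above 0.015 m).
It fails at once if another thing on the bench is moved more than 30 mm (distance of any of beaker, wash_bottle, vial1, vial2, driver, lens_cap from where it was at the start of the episode above 0.03 m).
It fails at once if the dot-grid stand is dropped or knocked hard onto the rig (more than 40 N) (contact force between dots and rig above 40 N).
It also fails if it takes over 67 s, if anything falls off the work surface, if the arm or the gripper's body presses on something with over 40 N, if the wrist force passes 120 N, or if a joint passes its speed limit or range.

ROBOT

A 6-joint arm with a two-finger parallel gripper is mounted at the origin on the work surface. World frame = base frame: x ahead of the robot, y to its left, z up, the work surface at z = 0. Lengths are in m, angles in rad, forces in N, time in s.
With the tool pointing down it reaches from about 0.275 to 0.875 m from the base axis. Payload 12.5 kg.
Tool frame: the origin (TCP) lies between the finger pads; the fingertips stand ahead of it and the grasp point (between the pads) lies 6 mm ahead of it (robot.tip_extent is the x of the fingertips in the tool frame, in m); x points along the fingers, y is the direction in which the jaws open and shut, and the axes are right-handed (so a half turn about x gives the same grasp; the last joint's range is limited). The gripper opens to 85 mm and grips with 20 to 120 N. Pads are 22 mm wide; open, the fingers measure 114 mm over their backs; the gripper's body (76 mm by 85 mm) begins 54 mm behind the grasp point. The pads swing forward as they close: fully open they stand 13 mm farther back than shut.
Start: joints at [1.104, 0.351, 1.652, -0, 1.139, -0.085], TCP at [0.205, 0.51, 0.23] pointing down, gripper open.
Joint ranges: [-2.75, 2.75], [-0.79, 2.1], [0.01, 2.65], [-1.57, 4.71], [0.07, 3.14], [-2.87, 2.87]. Speed limits (rad/s): [2.22, 2.22, 2.79, 3.14, 3.14, 3.14].

INTERFACE

Orientations are given as a rotation vector (axis times angle).
In Python, from rig import robot, viewer, finish_job, trace gives the robot as it stands.
- The arm moves only by the tool send_rows, never from a script. Its argument "increments" is a list that holds one entry, the list of rows, each a list of 7 numbers: the shift along the tool's x, y, z in cm, then the turn, a rotation vector about the tool's x, y, z in degrees, then the opening, from 0 (shut) to 1 (fully open). A call has 1 to 20 rows; each row shifts and turns the commanded pose from where the row before left it, along the tool's axes as they then stand; what a row does not reach is not made up. A row lasts 1/8 s, in which the tool goes at most 62.5 mm and 10.7 degrees, less where a joint would pass 70% of its speed; a pose out of reach is approached as far as the arm can. A call is refused whole if a number of a shift passes 6.25 or a number of a turn 10.7, either way. A call with a gripper value outside its range is refused whole. The fingers move at their own pace and stop on an object; the grip force is fixed at half the most. Time passes only in rows, so rows that do not move let the fingers close. It gives the time, the measured TCP pose, the force and the opening at its end, in the units of the state.
- robot.state(): the state, without advancing time (a new reading comes with each control period).
- viewer.snapshot(name): name is "scene" or "top"; returns a dict with "image" (480x640x3 uint8, red, green, blue), "camera_matrix" (3x3 intrinsics, pixels), "dist_coeffs" ([k1, k2, p1, p2, k3] as OpenCV has them; the pictures are not rectified), "origin" and "attitude" of the camera in the world. Camera axes: x right, y down, z forward; pixel columns grow to the right and rows downward; lengths in m; the calibration is good to about 2 mm. A picture is of the moment at which its call begins. There is no depth.
- finish_job(): hands the job in, once; it reports no verdict.
Trained networks look in the newest picture that a camera, given by its name, has taken for a name from the list of things; names that differ only in an ending like _2 or _b are one class to them, and where a whole thing is asked for, a point or a joint stands for the part that bears it (a point fixed in the world has none). Each returns a list of dicts, best first, with "confidence" (0 to 1); they miss things now and then, are a little off and sometimes report something else, mostly with a low value. They report only what shows in the picture. A call takes as long as a camera call. They do not tell look-alikes from the thing itself.
- trace(query, camera): "pixels" (480x640 bool, what is visible of it) and "rect" ([left, top, right, bottom] in pixels, round what is visible of it).
The state is a dict: "t": time; "qpos": joint angles; "dq": joint speeds; "joint_efforts": joint torques, N m; "eef_pos": TCP position; "tool_rot": TCP orientation; "ft_force": force on the tool from outside, world axes, zero at the start; "wrist_torque": the same for the moment, N m; "width": opening from 0.0 (shut) to 1.0 (fully open).
Only numpy, scipy, OpenCV 4.12 (cv2) and the standard library are available. Lean on these libraries where they do the work, as an engineer would, in place of code of your own. Each camera call takes 0.05 s, during which the arm holds its last target.

## Working session

There is one attempt and no reset: what is moved stays moved. The work goes in short steps, Python scripts to look and compute and a tool call to move; the robot and the scene stay as the last step left them, time stands still between calls to the robot, and variables do not carry over. Pictures are saved under pics/ and viewed, and the job is handed in when it is done.

Besides the shell and the picture viewer there is one more tool, called as name([rows], argument=value, ...), one row to a line, values as JSON. send_rows: Moves the arm, as the interface text tells. Its arguments: {"type":"object","properties":{"increments":{"type":"array"}},"required":["increments"]}

```bash
ls; mkdir -p pics; python3 - <<'E'
from rig import robot, viewer, trace
import cv2, numpy as np
print(robot.state())
print([a for a in dir(robot) if a[0]!='_'], robot.tip_extent)
for n in ("scene","top"):
    s=viewer.snapshot(n); cv2.imwrite(f"pics/{n}0.png",s["image"][:,:,::-1])
    print(n,s["camera_matrix"],s["dist_coeffs"],s["origin"],s["attitude"])
    for q in ["dots_center","cross_center","rig","tray","beaker","wash_bottle","vial1","vial2","driver","lens_cap"]:
        print(q,[(round(d["confidence"],2),np.round(d["rect"])) for d in trace(q,n)])
E
```

```text
pics
{'t': 0.0, 'qpos': array([ 1.10438837e+00,  3.51260372e-01,  1.65244664e+00, -7.40921193e-06,
        1.13910544e+00, -8.46302868e-02]), 'dq': array([-0.00118246,  0.00167267, -0.00196728, -0.00045341, -0.00142516,
        0.00015668]), 'joint_efforts': array([ 8.61085791e-04, -5.06111813e+01, -2.91405684e+01, -3.97530380e-05,
        4.61754593e-03, -2.44940742e-05]), 'eef_pos': array([0.20475151, 0.5100953 , 0.22963664]), 'tool_rot': array([ 0.29860083,  1.55029132, -0.3004568 ]), 'ft_force': array([-0.14417773,  0.3983093 , -0.28665583]), 'wrist_torque': array([-0.05697448, -0.08418591, -0.07110509]), 'width': 1.0023163117054386}
['MotionError', 'state', 'tip_extent'] 0.025
scene [[508.99520443   0.         324.14130471]
 [  0.         508.99520443 236.41016268]
 [  0.           0.           1.        ]] [-0.04813679  0.          0.          0.          0.        ] [1.13894303 0.07313383 0.86277178] [-1.88630279 -1.77963089  0.60851288]
dots_center [(0.81, array([370., 241., 435., 281.])), (0.77, array([206., 170., 224., 199.])), (0.54, array([356., 199., 410., 238.]))]
cross
[... 959 characters left out ...]
.])), (0.65, array([417., 322., 442., 373.])), (0.56, array([142., 204., 182., 238.]))]
cross_center [(0.93, array([244., 270., 305., 303.]))]
rig []
tray [(0.62, array([237., 221., 293., 249.])), (0.56, array([230., 193., 323., 328.])), (0.27, array([246., 269., 301., 303.]))]
beaker [(0.86, array([362., 141., 391., 173.]))]
wash_bottle [(0.75, array([141., 206., 183., 238.])), (0.24, array([383., 228., 554., 306.]))]
vial1 [(0.66, array([265., 158., 279., 169.])), (0.51, array([298., 163., 309., 175.]))]
vial2 [(0.66, array([265., 158., 279., 169.])), (0.51, array([298., 163., 309., 175.]))]
driver [(0.83, array([325., 299., 383., 338.]))]
lens_cap [(0.77, array([457., 154., 485., 175.]))]
```

View pics/scene0.png

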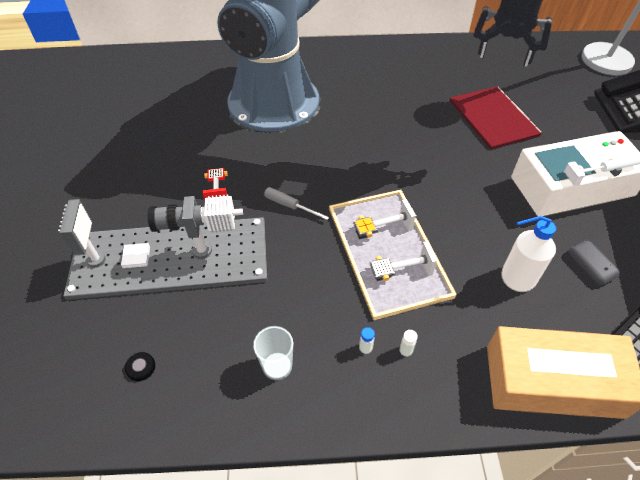

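View pics/top0.png

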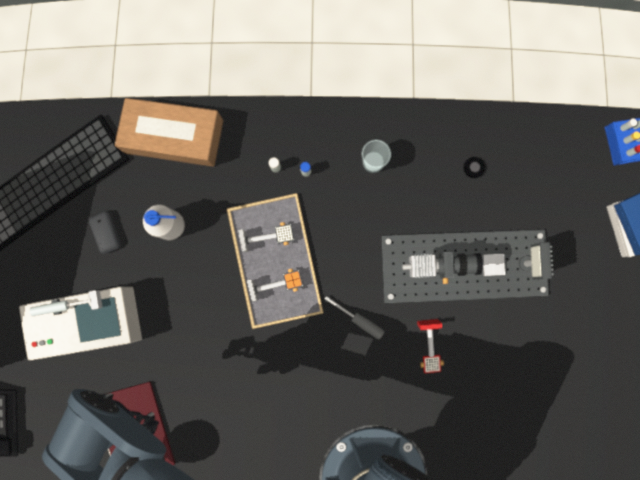

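```bash
python3 - <<'E'
import cv2
a=cv2.imread("pics/top0.png");b=cv2.imread("pics/scene0.png")
cv2.imwrite("pics/top0c.png",cv2.resize(a[180:340,220:340],None,fx=5*.9,fy=5*.73*.9/.73*.8 if 0 else 3.7,interpolation=2) if 0 else cv2.resize(a[185:335,225:335],None,fx=4,fy=4,interpolation=2))
cv2.imwrite("pics/top0r.png",cv2.resize(a[210:380,375:565],None,fx=3.5,fy=3.5,interpolation=2))
cv2.imwrite("pics/scene0c.png",cv2.resize(b[185:325,325:465],None,fx=4,fy=4,interpolation=2))
cv2.imwrite("pics/scene0r.png",cv2.resize(b[160:310,50:280],None,fx=3.4,fy=3.4,interpolation=2))
E
```

```text
(no output)
```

View pics/top0c.png

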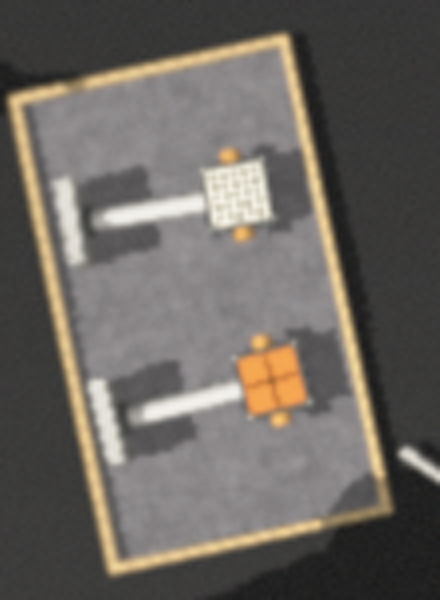

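View pics/top0r.png

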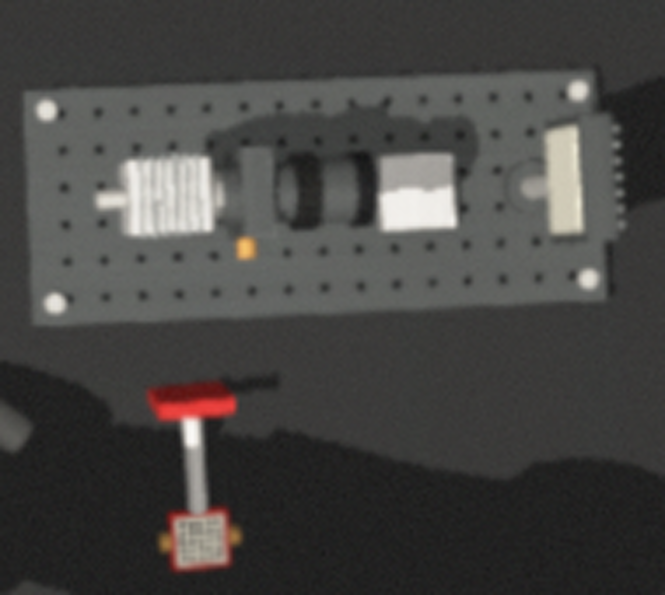

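View pics/scene0c.png

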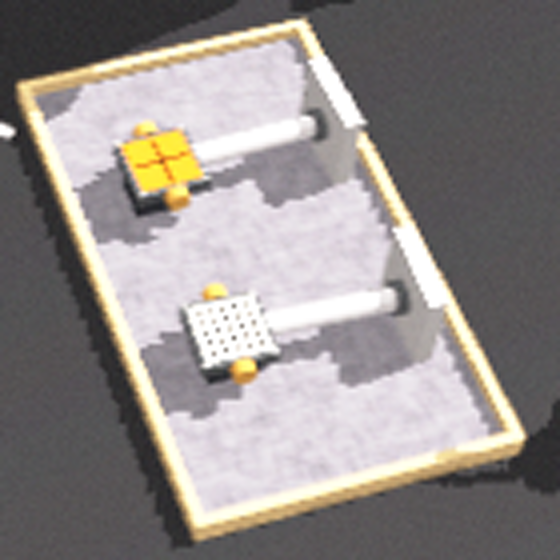

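View pics/scene0r.png

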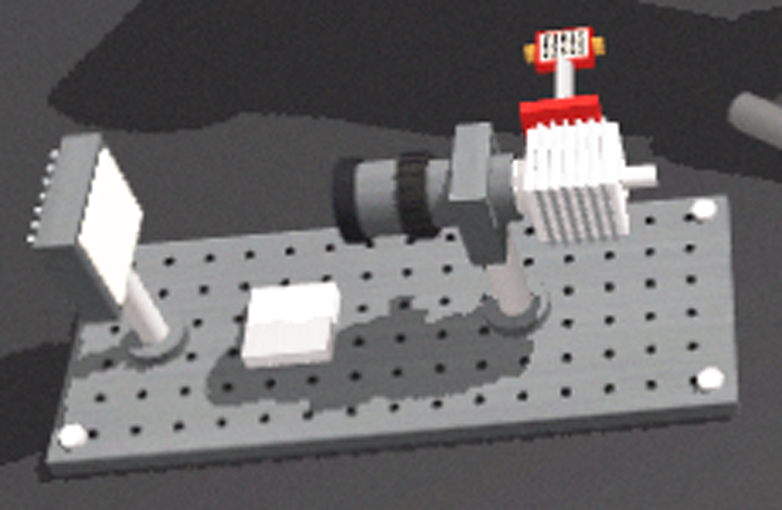

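The dot-grid stand lies in the tray at top pixel (284,233), with its frame towards −y. The amber stand is next to it at (293,280). The red look-alike is at (432,350), in front of the rig. The pad is at about (495,265), with the lens on its +y side. Next I'll measure these by triangulating both views.

```bash
cat > h.py <<'E'
import numpy as np, cv2, pickle
from scipy.spatial.transform import Rotation as R
CAM={'scene':(np.array([[508.99520443,0,324.14130471],[0,508.99520443,236.41016268],[0,0,1]]),np.array([-0.04813679,0,0,0,0]),np.array([1.13894303,0.07313383,0.86277178]),np.array([-1.88630279,-1.77963089,0.60851288])),
'top':(np.array([[616.44875935,0,327.51986377],[0,616.44875935,248.64719605],[0,0,1]]),np.array([-0.18447026,0,0,0,0]),np.array([0.45256208,0.11371247,1.46834585]),np.array([-2.20084125,2.17244498,-0.07101482]))}
def ray(c,px):
    K,d,o,a=CAM[c]; u=cv2.undistortPoints(np.array([[px]],float),K,d)[0,0]
    v=R.from_rotvec(a).apply([u[0],u[1],1]); return o,v/np.linalg.norm(v)
def atz(c,px,z):
    o,v=ray(c,px); return o+v*(z-o[2])/v[2]
def proj(c,P):
    K,d,o,a=CAM[c]; Rm=R.from_rotvec(a).inv()
    return cv2.projectPoints(np.atleast_2d(np.array(P,float)),Rm.as_rotvec(),Rm.apply(-o),K,d)[0][:,0]
def tri(p1,p2):
    A=np.zeros((3,3));b=np.zeros(3);rs=[ray('top',p1),ray('scene',p2)]
    for o,v in rs:
        M=np.eye(3)-np.outer(v,v);A+=M;b+=M@o
    X=np.linalg.solve(A,b); return X,[np.linalg.norm((np.eye(3)-np.outer(v,v))@(X-o)) for o,v in rs]
E
python3 - <<'E'
from h import *
np.set_printoptions(precision=4,suppress=True)
T=lambda x,y:(x/4+225-.4,y/4+185-.4)
S=lambda x,y:(x/4+325-.4,y/4+185-.4)
for n,t,s,z in [("face",(238,194),(229,331),.034),("k1",(228,154),(243,371),.030),("k2",(243,234),(215,292),.030)]:
    print(n,atz('top',T(*t),z),atz('scene',S(*s),z),tri(T(*t),S(*s)))
for n,t,z in [("foot far",(62,180),.055),("foot near",(75,265),.055)]: print(n,atz('top',T(*t),z))
for n,s in [("sf1",(440,303)),("sf2",(398,225))]: print(n,atz('scene',S(*s),.055))
P=lambda x,y:(x/3.5+375-.4,y/3.5+210-.4)
Q=lambda x,y:(x/3.4+50-.4,y/3.4+160-.4)
c=[(24,92),(594,70),(606,300),(33,325)]
C=np.array([atz('top',P(*k),.015) for k in c]);print(C,C.mean(0))
c=[(379,155),(455,152),(459,226),(383,231)]
C=np.array([atz('top',P(*k),.027) for k in c]);print("pad",C,C.mean(0))
a=cv2.imread("pics/top0.png");b=cv2.imread("pics/scene0.png")
cv2.imwrite("pics/padt.png",cv2.resize(a[240:290,460:540],None,fx=9,fy=9,interpolation=0))
cv2.imwrite("pics/pads.png",cv2.resize(b[230:280,100:170],None,fx=10,fy=10,interpolation=0))
E
```

```text
face [0.5834 0.2188 0.034 ] [0.5794 0.2215 0.034 ] (array([0.5831, 0.2195, 0.0395]), [np.float64(0.0010852029375127202), np.float64(0.0010852029375127338)])
k1 [0.6073 0.2254 0.03  ] [0.6006 0.2261 0.03  ] (array([0.6063, 0.2246, 0.0388]), [np.float64(0.00013242939515375741), np.float64(0.0001324293951537844)])
k2 [0.5603 0.2157 0.03  ] [0.5528 0.2183 0.03  ] (array([0.5596, 0.2158, 0.0399]), [np.float64(0.0007565258524249502), np.float64(0.0007565258524248635)])
foot far [0.5884 0.3194 0.055 ]
foot near [0.5393 0.3107 0.055 ]
sf1 [0.5833 0.3225 0.055 ]
sf2 [0.5348 0.3106 0.055 ]
[[ 0.5815 -0.0106  0.015 ]
 [ 0.6026 -0.4083  0.015 ]
 [ 0.4436 -0.4158  0.015 ]
 [ 0.4242 -0.0179  0.015 ]] [ 0.513  -0.2131  0.015 ]
pad [[ 0.5411 -0.2515  0.027 ]
 [ 0.5437 -0.3045  0.027 ]
 [ 0.4935 -0.3071  0.027 ]
 [ 0.4896 -0.2542  0.027 ]] [ 0.517  -0.2793  0.027 ]
```

View pics/padt.png

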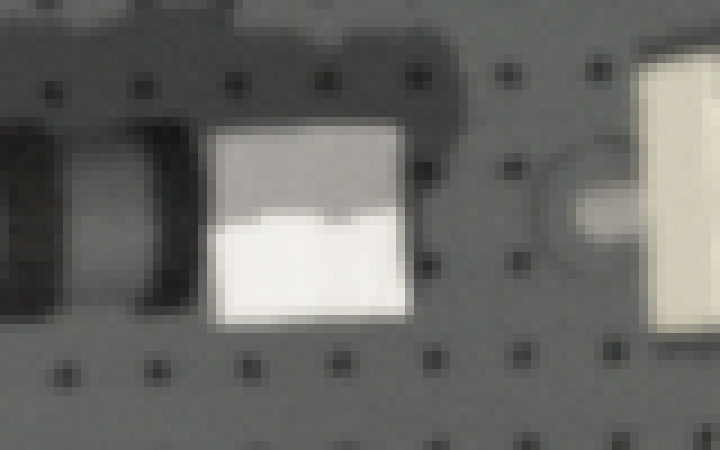

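View pics/pads.png

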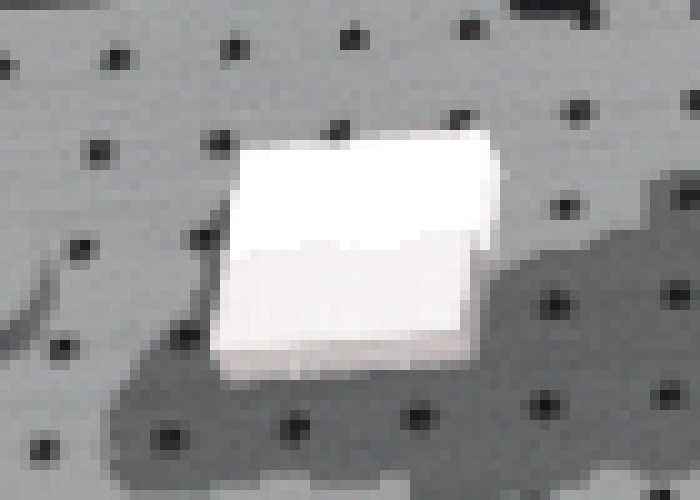

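```bash
python3 - <<'E'
from h import *
np.set_printoptions(precision=4,suppress=True)
from rig import robot
s=robot.state(); print(R.from_rotvec(s['tool_rot']).as_matrix())
S=lambda x,y:(x/10+100-.5,y/10+230-.5)
C=np.array([atz('scene',S(*k),.027) for k in [(240,150),(492,130),(463,330),(212,350)]]);print(C,C.mean(0))
T=lambda x,y:(x/4+225-.4,y/4+185-.4)
C=np.array([atz('top',T(*k),.014) for k in [(8,95),(290,33),(393,512),(112,575)]]);print(C,C.mean(0))
for i in range(4):
    d=C[(i+1)%4]-C[i];print(np.linalg.norm(d),np.degrees(np.arctan2(d[1],d[0])))
S=lambda x,y:(x/4+325-.4,y/4+185-.4)
C=np.array([atz('scene',S(*k),.014) for k in [(18,85),(303,20),(522,438),(195,528)]]);print(C,C.mean(0))
for i in range(4):
    d=C[(i+1)%4]-C[i];print(np.linalg.norm(d),np.degrees(np.arctan2(d[1],d[0])))
E
```

```text
[[ 0.      0.3726  0.928 ]
 [ 0.      0.928  -0.3726]
 [-1.      0.      0.    ]]
[[ 0.4877 -0.3027  0.027 ]
 [ 0.4855 -0.2508  0.027 ]
 [ 0.5361 -0.249   0.027 ]
 [ 0.5382 -0.2992  0.027 ]] [ 0.5119 -0.2754  0.027 ]
[[0.643  0.3592 0.014 ]
 [0.682  0.1911 0.014 ]
 [0.3987 0.1259 0.014 ]
 [0.359  0.2911 0.014 ]] [0.5206 0.2418 0.014 ]
0.17257949061564593 -76.9442534197071
0.2907031419573166 -167.03492519309688
0.169904056530619 103.51840478321688
0.29208316664808465 13.491414007569555
[[0.3952 0.1295 0.014 ]
 [0.3553 0.2948 0.014 ]
 [0.6371 0.3599 0.014 ]
 [0.6767 0.1948 0.014 ]] [0.5161 0.2448 0.014 ]
0.17011497658057137 103.58220025355509
0.2892082358673282 13.007563786555632
0.16980364283952543 -76.5060717331193
0.28894368407130755 -166.93118401578903
```

send_rows([
  [[-0.5,0,0,9.4,0,0,1],[-0.5,0,0,9.4,0,0,1],[-0.5,0,0,9.4,0,0,1],[-0.5,0,0,9.4,0,0,1],[-0.5,0,0,9.4,0,0,1],[-0.5,0,0,9.5,0,0,1],[0,3.1,3.59,0,0,0,1],[0,3.1,3.59,0,0,0,1],[0,3.1,3.59,0,0,0,1],[0,3.1,3.59,0,0,0,1],[0,3.1,3.59,0,0,0,1],[0,3.1,3.59,0,0,0,1],[0,3.1,3.59,0,0,0,1],[0,3.1,3.59,0,0,0,1],[0,3.1,3.59,0,0,0,1],[0,3.1,3.59,0,0,0,1]],
])

```text
t: 3.1
eef_pos: [0.582, 0.2201, 0.2602]
tool_rot: [1.059, 1.298, -1.058]
ft_force: [-0.7, 0.5, -0.3]
width: 1.001
```

send_rows([
  [[4.2,0,0,0,0,0,1],[4.2,0,0,0,0,0,1],[4.2,0,0,0,0,0,1],[4.2,0,0,0,0,0,1],[0,0,0,0,0,0,1],[0,0,0,0,0,0,1]],
])

```text
t: 3.85
eef_pos: [0.5817, 0.2215, 0.0939]
tool_rot: [1.06, 1.297, -1.057]
ft_force: [0.1, -0.4, -0.6]
width: 0.999
```

```bash
cat > snap.py <<'E'
import sys
from h import *
from rig import robot, viewer
np.set_printoptions(precision=4,suppress=True)
tag=sys.argv[1]; w=[int(v) for v in sys.argv[3:7]]; c=sys.argv[2]
s=viewer.snapshot(c)["image"][:,:,::-1]; cv2.imwrite(f"pics/{tag}_full.png",s)
x0,y0,x1,y1=w; f=min(800//(x1-x0),600//(y1-y0)); cv2.imwrite(f"pics/{tag}.png",cv2.resize(s[y0:y1,x0:x1],None,fx=f,fy=f,interpolation=2)); print("scale",f)
st=robot.state(); M=R.from_rotvec(st['tool_rot']).as_matrix()
print(st['t'],st['eef_pos'],"x",M[:,0],"y",M[:,1],"yaw",np.degrees(np.arctan2(M[1,1],M[0,1])),st['ft_force'],st['wrist_torque'],st['width'])
E
python3 snap.py a_s scene 320 170 470 290; python3 snap.py a_t top 220 180 340 300
```

```text
scale 5
3.9 [0.582  0.2216 0.0943] x [ 0.0028  0.0009 -1.    ] y [0.9795 0.2015 0.003 ] yaw 11.625443835874748 [ 0.444  -0.3844 -0.1638] [ 0.0295  0.0055 -0.0403] 0.9999750500427869
scale 5
3.95 [0.5819 0.2216 0.0943] x [ 0.003   0.0009 -1.    ] y [0.9795 0.2015 0.0032] yaw 11.62733359626981 [0.1231 0.4798 0.5863] [-0.0142 -0.0107 -0.0324] 1.0013330626387253
```

View pics/a_s.png

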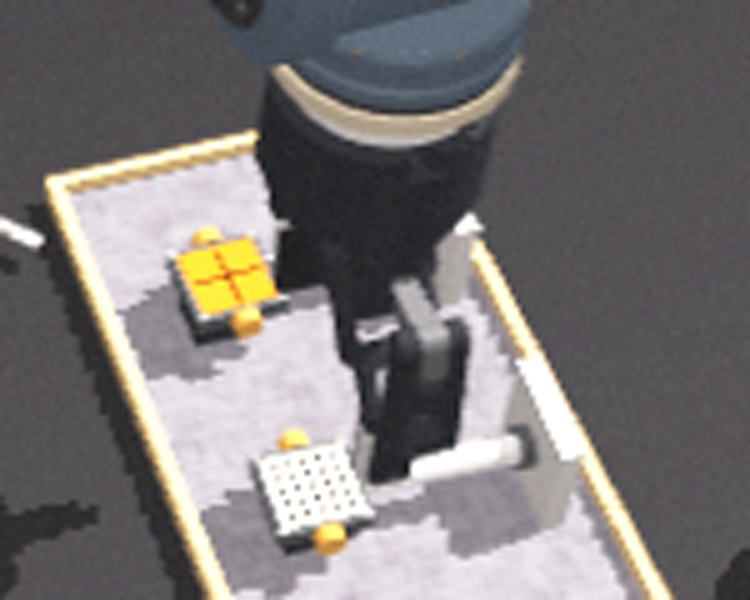

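View pics/a_t.png

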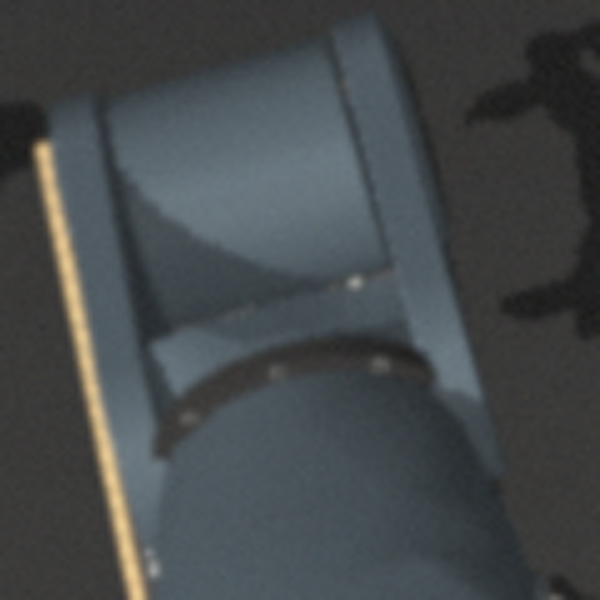

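```bash
python3 - <<'E'
from h import *
np.set_printoptions(precision=1,suppress=True)
p=np.array([.582,.2216,0]);y=np.array([.9796,.2011,0]);z=np.array([.2011,-.9796,0])
for zz in (.07,.076,.082):
  for k in (.043,.057):
    P=np.array([p+y*k+z*w+[0,0,zz] for w in (-.011,.011)])
    print(zz,k,((proj('scene',P)-[320,170])*5+2).tolist())
K=p+[0,0,.03]
print(((proj('scene',[K+y*.0265,K-y*.0265,K+[0,0,.004]])-[320,170])*5+2).tolist())
E
```

```text
0.07 0.043 [[386.3782318865823, 525.5658603440788], [330.6638923836668, 538.3267633846755]]
0.07 0.057 [[399.29608122848646, 556.082416850114], [343.1509567802514, 569.0773809375246]]
0.076 0.043 [[388.23752980217745, 516.6151216886838], [332.25011298917946, 529.4054341740978]]
0.076 0.057 [[401.2385265989441, 547.2095173953976], [344.8159372371516, 560.2357711119738]]
0.082 0.043 [[390.11516794297006, 507.57363215618693], [333.8520644257339, 520.3932212847103]]
0.082 0.057 [[403.2003287867361, 538.2457668525635], [346.497599825479, 551.3031952958756]]
[[333.39404494137864, 554.4316547530489], [289.8220682213839, 446.90307984916797], [312.21122958837964, 494.13090735752445]]
```

```bash
python3 - <<'E'
from h import *
a=cv2.imread("pics/a_s_full.png")[215:290,355:435]
a=cv2.convertScaleAbs(a,alpha=1.6,beta=30)
cv2.imwrite("pics/a_z.png",cv2.resize(a,None,fx=8,fy=8,interpolation=2))
E
```

```text
(no output)
```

View pics/a_z.png

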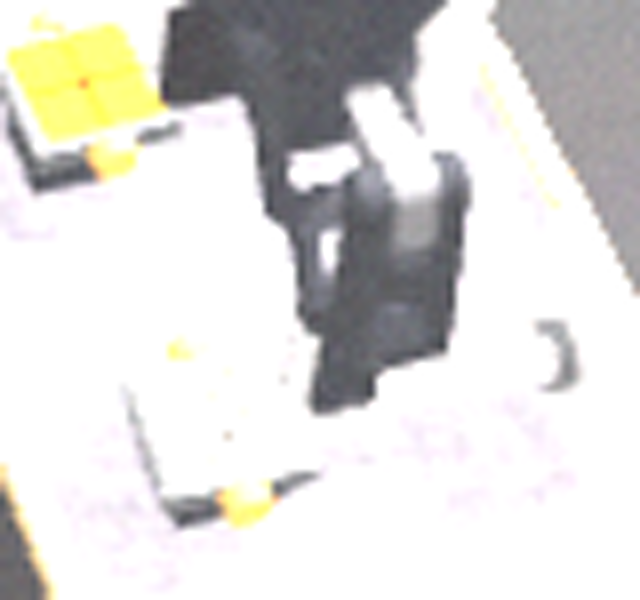

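```bash
python3 - <<'E'
from h import *
a=cv2.imread("pics/a_s_full.png")[235:285,365:425]
b=cv2.imread("pics/scene0.png")[235:285,365:425]
cv2.imwrite("pics/a_z2.png",cv2.resize(np.hstack([a,b]),None,fx=6.6,fy=10,interpolation=0) if 0 else cv2.resize(np.vstack([a,b]),None,fx=6,fy=6,interpolation=0))
E
```

```text
(no output)
```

View pics/a_z2.png

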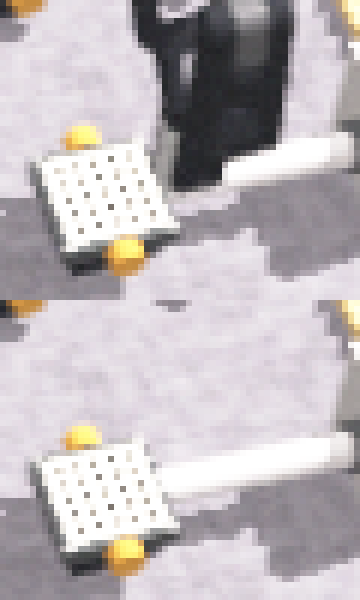

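```bash
python3 - <<'E'
from h import *
np.set_printoptions(precision=1,suppress=True)
p=np.array([.2048,.5101,.2296]);y=np.array([.3726,.928,0]);z=np.array([.928,-.3726,0])
a=cv2.imread("pics/scene0.png")[0:90,460:580].copy()
a=cv2.resize(a,None,fx=6,fy=6,interpolation=2)
for dz,col in ((0,(0,255,0)),(-.012,(0,0,255)),(-.025,(255,0,0))):
  for k in (-.057,-.0425,.0425,.057):
   for w in (-.011,.011):
    q=proj('scene',p+y*k+z*w+[0,0,dz])[0]; q=((q-[460,0])*6+3).astype(int)
    cv2.circle(a,tuple(q.tolist()),3,col,-1)
cv2.imwrite("pics/g0.png",a)
p=np.array([.582,.2216,.0943]);y=np.array([.9796,.2011,0]);z=np.array([.2011,-.9796,0])
a=cv2.imread("pics/a_s_full.png")[170:290,330:450].copy()
a=cv2.resize(a,None,fx=5,fy=5,interpolation=2)
for dz,col in ((0,(0,255,0)),(-.012,(0,0,255)),(-.025,(255,0,0))):
  for k in (-.057,-.0425,.0425,.057):
   for w in (-.011,.011):
    q=proj('scene',p+y*k+z*w+[0,0,dz])[0]; q=((q-[330,170])*5+2).astype(int)
    cv2.circle(a,tuple(q.tolist()),3,col,-1)
cv2.imwrite("pics/g1.png",a)
E
```

```text
(no output)
```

View pics/g0.png

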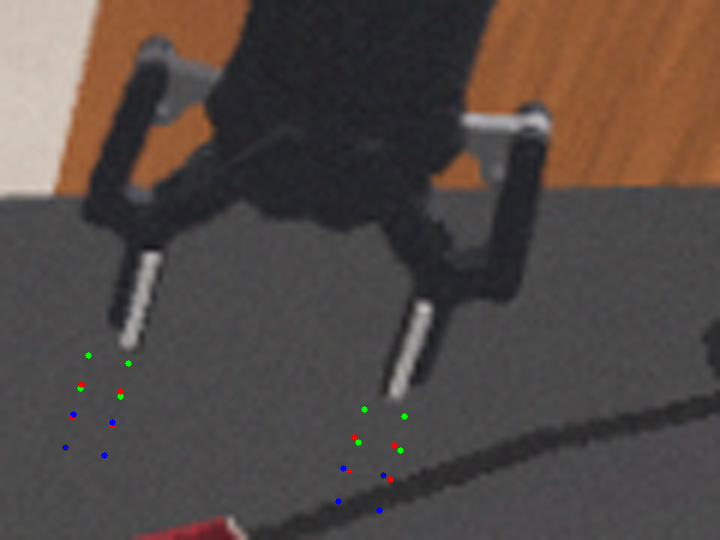

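View pics/g1.png

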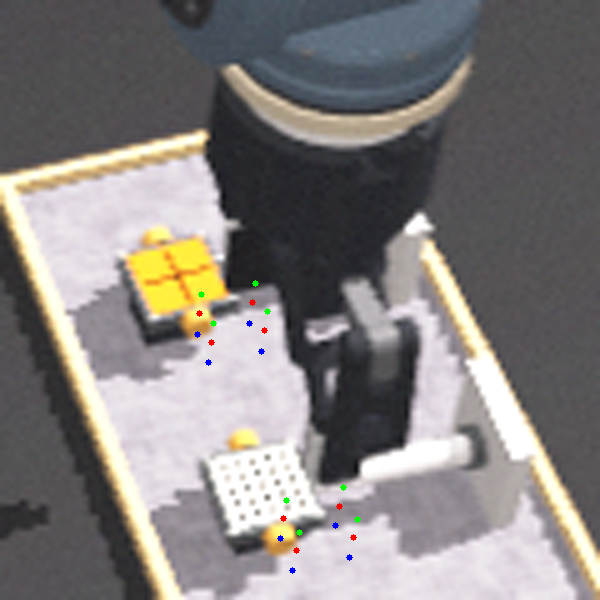

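```bash
python3 - <<'E'
from h import *
np.set_printoptions(precision=1,suppress=True)
for c in CAM:
  a=cv2.imread(f"pics/{c}0.png").copy()
  for r in (.08,.1,.12):
   for t in np.linspace(0,6.283,60):
    q=proj(c,[r*np.cos(t),r*np.sin(t),0.0])[0]
    cv2.circle(a,tuple(int(v) for v in q),0,(0,255,255),-1)
  if c=='top':
    p=np.array([.2048,.5101,.2296]);y=np.array([.3726,.928,0]);z=np.array([.928,-.3726,0])
    for k in (-.057,-.0425,.0425,.057):
     for w in (-.011,.011):
      q=proj(c,p+y*k+z*w+[0,0,-.012])[0]; cv2.circle(a,tuple(int(v) for v in q),0,(0,255,0),-1)
    cv2.imwrite("pics/b_top.png",cv2.resize(a[360:480,30:450],None,fx=1.9,fy=1.9,interpolation=2))
    cv2.imwrite("pics/b_top2.png",cv2.resize(a[370:480,30:190],None,fx=5,fy=5,interpolation=2))
  else: cv2.imwrite("pics/b_scene.png",cv2.resize(a[60:140,200:350],None,fx=5,fy=5,interpolation=2))
E
```

```text
(no output)
```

View pics/b_top.png

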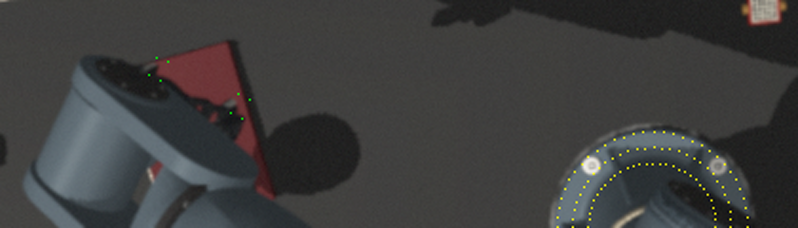

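View pics/b_top2.png

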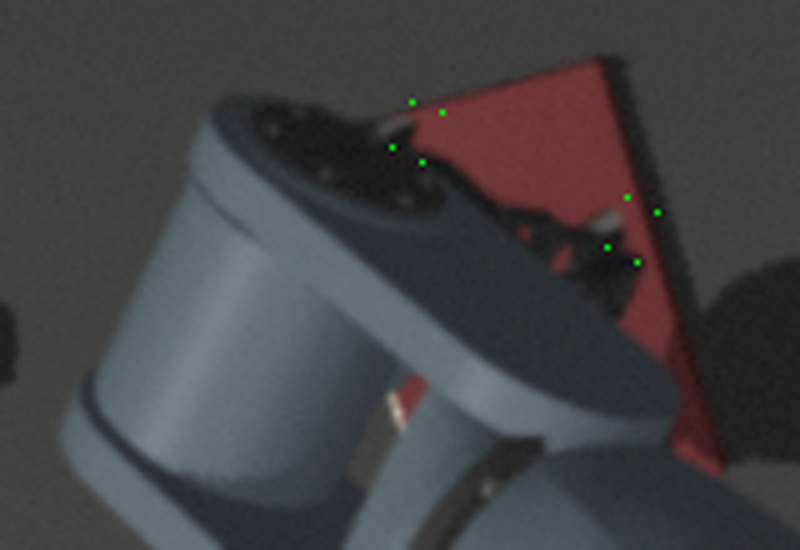

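View pics/b_scene.png

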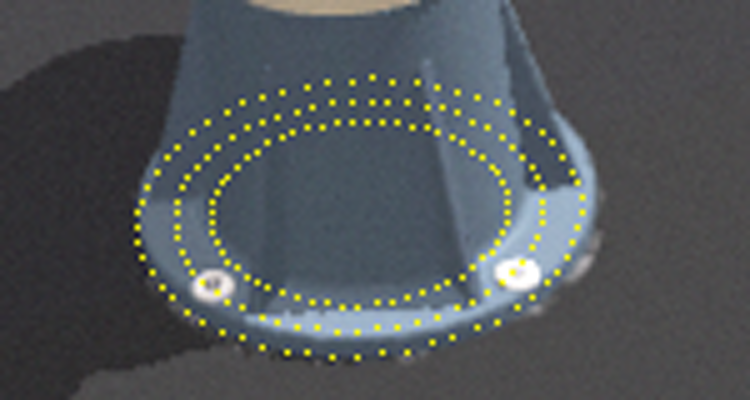

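send_rows([
  [[1.7,0,0,0,0,0,1],[1.7,0,0,0,0,0,1],[0,0,0,0,0,0,1],[0,0,0,0,0,0,1]],
])

```text
t: 4.45
eef_pos: [0.581, 0.2212, 0.0581]
tool_rot: [1.058, 1.298, -1.059]
ft_force: [-0.3, -0.1, -0.8]
width: 0.998
```

```bash
python3 snap.py b_s scene 350 210 430 290
```

```text
scale 7
4.5 [0.5811 0.2213 0.0584] x [ 0.0004  0.0001 -1.    ] y [0.9795 0.2015 0.0004] yaw 11.624061741854034 [-0.2513  0.0808 -0.235 ] [-0.0274 -0.0267 -0.0075] 0.9980446103182116
```

View pics/b_s.png

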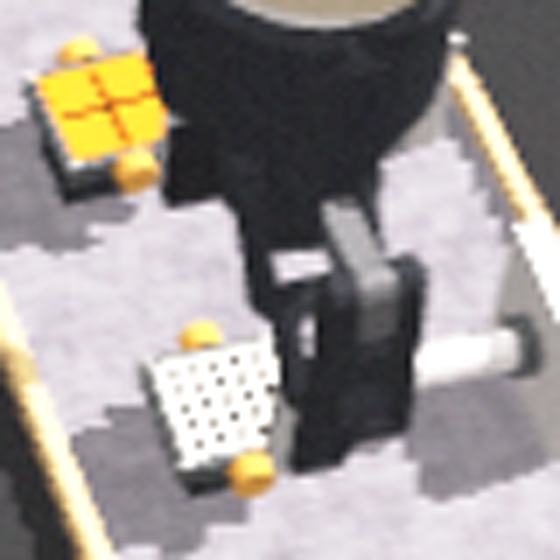

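```bash
python3 - <<'E'
from h import *
np.set_printoptions(precision=4,suppress=True)
T=lambda x,y:(x/5+30-.4,y/5+370-.4)
S=lambda x,y:(x/6+460-.4,y/6-.4)
print(tri(T(500,175),S(262,370)), tri(T(405,125),S(128,345)),tri(T(615,217),S(397,395)))
for z in (.21,.22,.23,.24,.25):print(z,atz('top',T(500,175),z),atz('scene',S(262,370),z))
E
```

```text
(array([0.2135, 0.5106, 0.2484]), [np.float64(0.0006691547596561192), np.float64(0.0006691547596561324)]) (array([0.2316, 0.4952, 0.279 ]), [np.float64(0.043545924512660844), np.float64(0.04354592451266104)]) (array([0.2116, 0.5118, 0.2382]), [np.float64(0.04714374132446392), np.float64(0.047143741324463695)])
0.21 [0.2061 0.5238 0.21  ] [0.1557 0.5372 0.21  ]
0.22 [0.2081 0.5206 0.22  ] [0.1707 0.5301 0.22  ]
0.23 [0.21   0.5173 0.23  ] [0.1858 0.523  0.23  ]
0.24 [0.212  0.5141 0.24  ] [0.2009 0.5159 0.24  ]
0.25 [0.2139 0.5108 0.25  ] [0.2159 0.5088 0.25  ]
```

send_rows([
  [[0.8,0,0,0,0,0,1],[0.8,0,0,0,0,0,1],[0.6,0,0,0,0,0,1],[0,0,0,0,0,0,1],[0,0,0,0,0,0,1]],
])

```text
t: 5.12
eef_pos: [0.581, 0.2213, 0.0363]
tool_rot: [1.059, 1.298, -1.058]
ft_force: [-0.6, -0.7, -0.3]
width: 1.001
```

```bash
python3 snap.py c_s scene 350 210 430 290
```

```text
scale 7
5.175 [0.581  0.2213 0.0364] x [ 0.0004  0.0001 -1.    ] y [0.9795 0.2014 0.0004] yaw 11.620952709240244 [ 1.1661 -0.1828  0.1978] [0.0606 0.0054 0.0278] 0.9999105377091159
```

View pics/c_s.png

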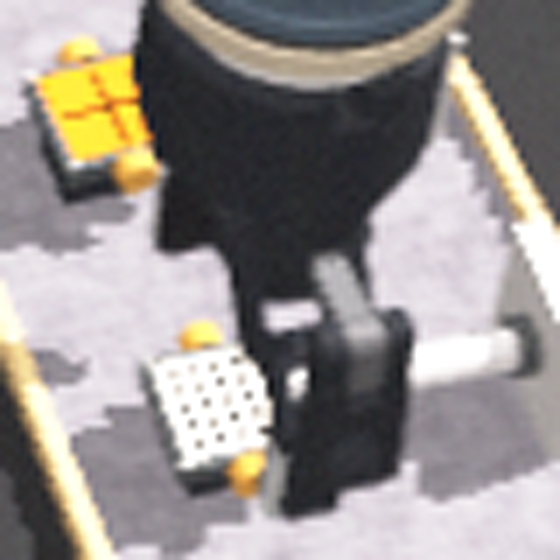

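send_rows([
  [[0,0,0.9,0,0,0,1],[0.6,0,0,0,0,0,1],[0,0,0,0,0,0,1],[0,0,0,0,0,0,1]],
])

```text
t: 5.68
eef_pos: [0.5827, 0.2125, 0.0301]
tool_rot: [1.058, 1.298, -1.059]
ft_force: [-0.3, 0.5, -0.1]
width: 1.001
```

```bash
python3 snap.py d_s scene 350 210 430 290
```

```text
scale 7
5.725 [0.5827 0.2125 0.0302] x [ 0.0001  0.     -1.    ] y [0.9795 0.2015 0.0001] yaw 11.627458237868755 [-0.1065  0.2867  0.4758] [-0.0236  0.017  -0.0125] 0.997903184699433
```

View pics/d_s.png

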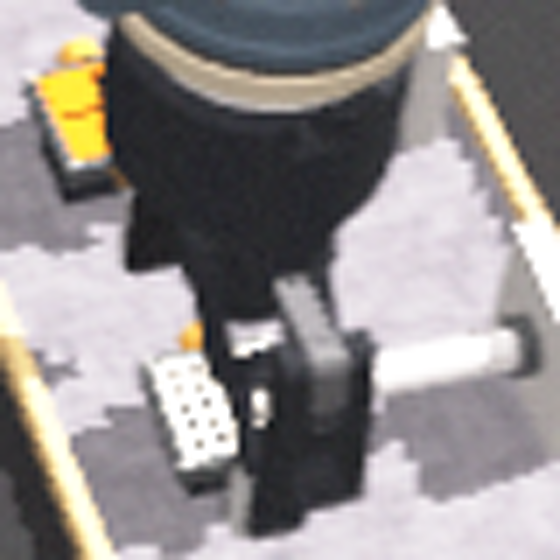

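send_rows([
  [[0,0,0,0,0,0,0.72],[0,0,0,0,0,0,0.72],[0,0,0,0,0,0,0.72],[0,0,0,0,0,0,0.72]],
])

```text
t: 6.22
eef_pos: [0.5827, 0.2124, 0.0302]
tool_rot: [1.058, 1.298, -1.058]
ft_force: [-0.0, 0.1, 0.9]
width: 0.72
```

```bash
python3 snap.py e_s scene 350 210 430 290
```

```text
scale 7
6.275 [0.5827 0.2124 0.0302] x [-0.  0. -1.] y [ 0.9795  0.2015 -0.    ] yaw 11.625490890497282 [-0.2538  0.264   0.3615] [ 0.0366  0.0421 -0.0823] 0.717709660674131
```

View pics/e_s.png

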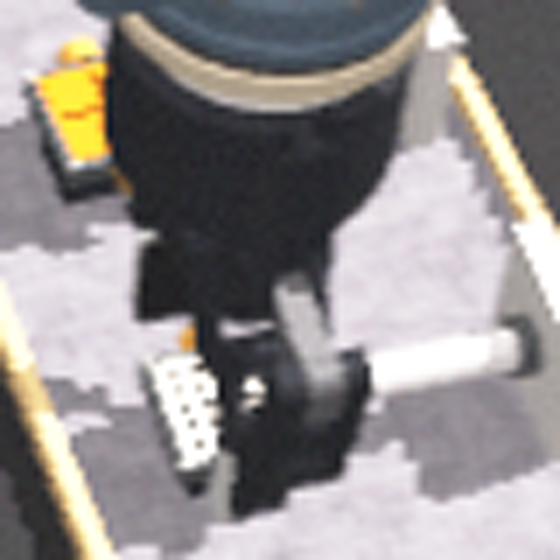

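send_rows([
  [[0.2,0,0,0,0,0,0.72],[0,0,0,0,0,0,0.67],[0,0,0,0,0,0,0.63],[0,0,0,0,0,0,0.6],[0,0,0,0,0,0,0.5],[0,0,0,0,0,0,0.3],[0,0,0,0,0,0,0.3]],
])

```text
t: 7.15
eef_pos: [0.5827, 0.2124, 0.0291]
tool_rot: [1.058, 1.298, -1.058]
ft_force: [-5.0, -2.2, 12.5]
width: 0.554
```

```bash
python3 snap.py f_s scene 350 210 430 290
```

```text
scale 7
7.2 [0.5827 0.2124 0.029 ] x [-0.0001 -0.0001 -1.    ] y [ 0.9795  0.2016 -0.0001] yaw 11.629762589935952 [-5.2607 -1.5973 11.5509] [-0.3018  0.919   0.0542] 0.5524994814779827
```

View pics/f_s.png

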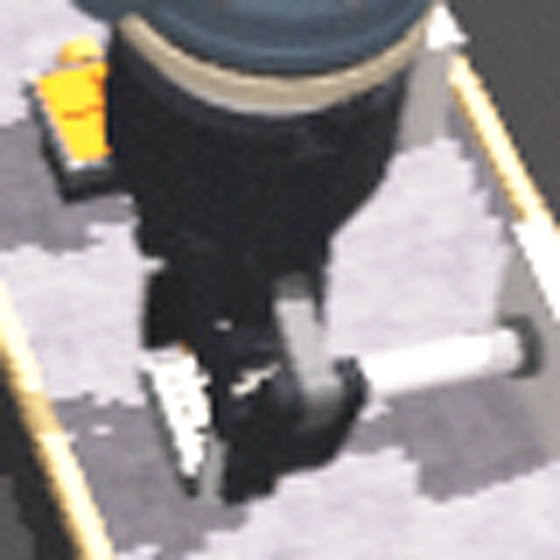

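send_rows([
  [[-0.5,0,0,0,0,0,0.3],[-0.5,0,0,0,0,0,0.3],[-1,0,0,0,0,0,0.3],[-1,0,0,0,0,0,0.3],[0,0,0,0,0,0,0.3]],
])

```text
t: 7.82
eef_pos: [0.5833, 0.2124, 0.0593]
tool_rot: [1.059, 1.297, -1.057]
ft_force: [-0.3, -2.5, 0.4]
width: 0.545
```

```bash
python3 snap.py g_s scene 340 190 440 290
```

```text
scale 6
7.875 [0.5831 0.2122 0.0588] x [ 0.0013 -0.0001 -1.    ] y [0.9795 0.2016 0.0012] yaw 11.630026574567518 [ 0.2541 -2.4208 -0.3855] [-0.3302 -0.1284 -0.0189] 0.5448203609665646
```

View pics/g_s.png

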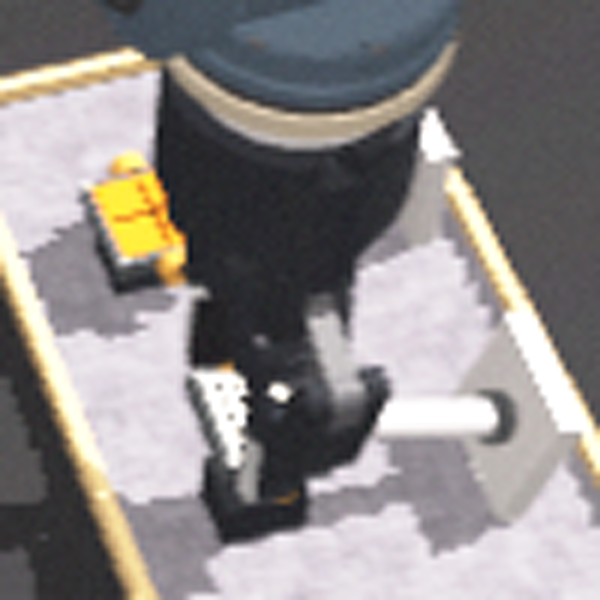

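```bash
python3 - <<'E'
from h import *
a=cv2.imread("pics/g_s_full.png")[235:285,365:430]
cv2.imwrite("pics/g_z.png",cv2.resize(cv2.convertScaleAbs(a,alpha=1.3,beta=25),None,fx=11,fy=11,interpolation=2))
E
```

```text
(no output)
```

View pics/g_z.png

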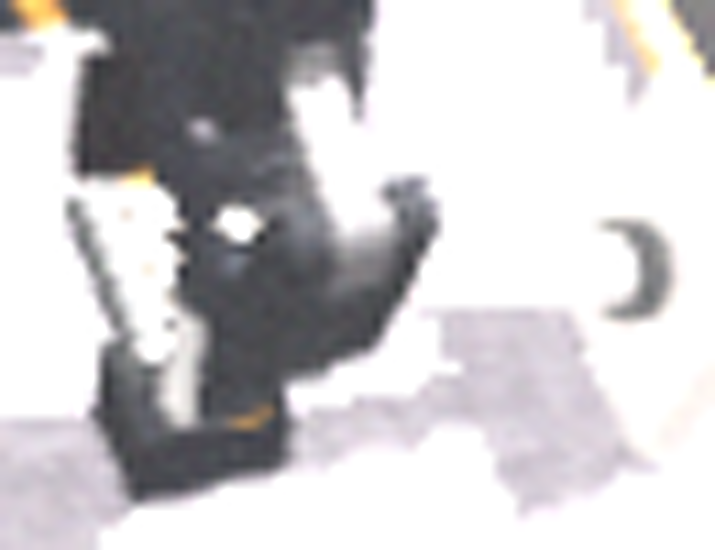

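send_rows([
  [[1,0,0,0,0,0,0.3],[1,0,0,0,0,0,0.3],[0.9,0,0,0,0,0,0.3],[0,0,0,0,0,0,0.3],[0,0,0,0,0,0,0.6],[0,0,0,0,0,0,0.75],[0,0,-0.3,0,0,0,0.75],[0.3,0,0,0,0,0,0.75],[0.2,0,0,0,0,0,0.75],[0,0,0,0,0,0,0.75]],
])

```text
t: 9.12
eef_pos: [0.5819, 0.2153, 0.0239]
tool_rot: [1.058, 1.299, -1.059]
ft_force: [-0.5, 0.4, -0.2]
width: 0.747
```

```bash
python3 snap.py h_s scene 340 190 440 290;python3 - <<'E'
from h import *
a=cv2.imread("pics/h_s_full.png")[235:285,365:430]
cv2.imwrite("pics/h_z.png",cv2.resize(cv2.convertScaleAbs(a,alpha=1.2,beta=15),None,fx=11,fy=11,interpolation=2))
E
```

```text
scale 6
9.175 [0.582  0.2153 0.024 ] x [-0.0002 -0.0001 -1.    ] y [ 0.9795  0.2014 -0.0003] yaw 11.621432249960353 [ 1.2739 -0.2756  0.7973] [-0.0264 -0.0675  0.0675] 0.7482477749759078
```

View pics/h_z.png

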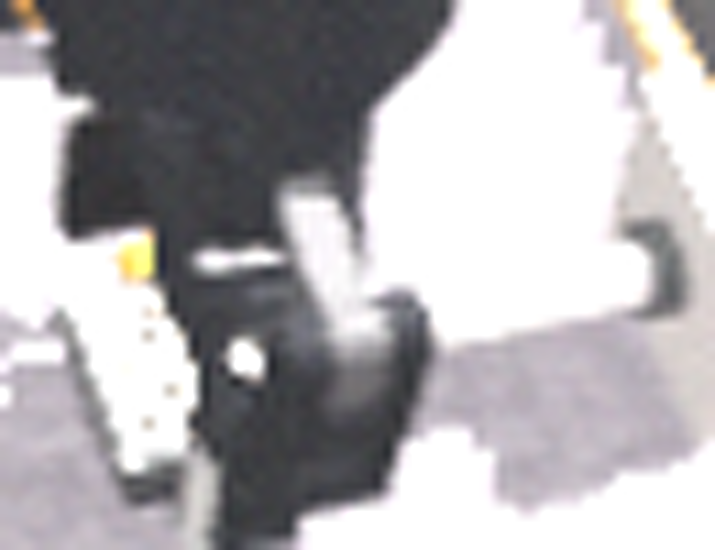

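send_rows([
  [[-0.1,0,0.1,0,0,0,0.68],[-0.1,0,0,0,0,0,0.63],[0,0,0,0,0,0,0.6],[0,0,0,0,0,0,0.55],[0,0,0,0,0,0,0.4],[0,0,0,0,0,0,0.3]],
])

```text
t: 9.93
eef_pos: [0.5824, 0.2143, 0.0272]
tool_rot: [1.058, 1.298, -1.058]
ft_force: [-3.6, -2.1, 12.3]
width: 0.581
```

```bash
python3 snap.py i_s scene 340 190 440 290;python3 - <<'E'
from h import *
a=cv2.imread("pics/i_s_full.png")[235:285,365:430]
cv2.imwrite("pics/i_z.png",cv2.resize(cv2.convertScaleAbs(a,alpha=1.2,beta=15),None,fx=11,fy=11,interpolation=2))
E
```

```text
scale 6
9.975 [0.5824 0.2143 0.0272] x [ 0.0004 -0.0001 -1.    ] y [0.9795 0.2016 0.0004] yaw 11.632487554185662 [-4.2694 -2.3865 10.7505] [-0.3626  0.7342  0.0716] 0.5748026724477661
```

View pics/i_z.png

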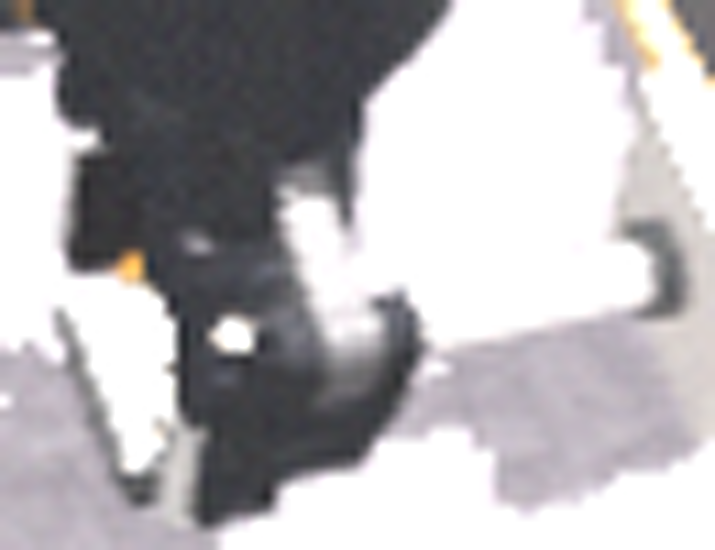

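send_rows([
  [[-0.1,0,0,0,0,0,0.3],[-0.1,0,0,0,0,0,0.3],[0,0,0,0,0,0,0.3],[0,0,0,0,0,0,0.3]],
])

```text
t: 10.48
eef_pos: [0.5822, 0.2144, 0.028]
tool_rot: [1.058, 1.299, -1.059]
ft_force: [1.1, -0.1, -1.4]
width: 0.578
```

send_rows([
  [[-0.4,0,0,0,0,0,0.3],[-0.5,0,0,0,0,0,0.3],[-0.8,0,0,0,0,0,0.3],[-1,0,0,0,0,0,0.3],[-1,0,0,0,0,0,0.3],[0,0,0,0,0,0,0.3]],
])

```text
t: 11.22
eef_pos: [0.5828, 0.2145, 0.0663]
tool_rot: [1.059, 1.297, -1.057]
ft_force: [-1.4, 0.1, -1.8]
width: 0.572
```

```bash
python3 snap.py j_s scene 340 190 440 290
```

```text
scale 6
11.275 [0.5824 0.2144 0.0656] x [ 0.0007  0.0002 -1.    ] y [0.9795 0.2015 0.0007] yaw 11.626249965262417 [ 0.3547 -0.2205 -2.2638] [-0.2344 -0.0508 -0.0465] 0.5756531029803102
```

View pics/j_s.png

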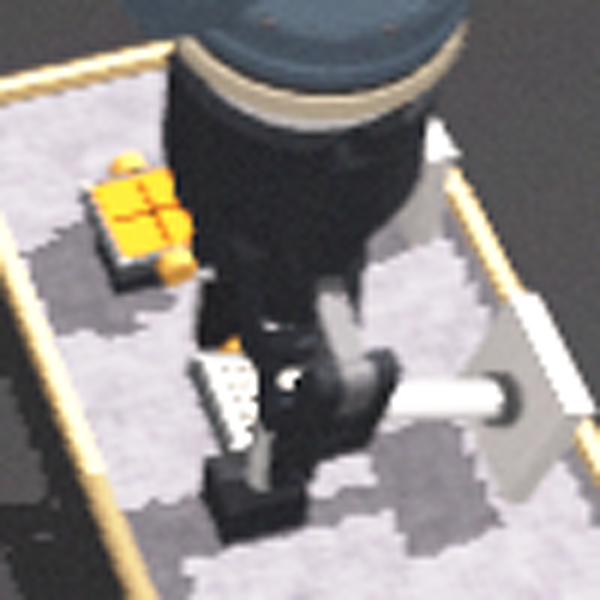

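send_rows([
  [[-1,0,0,0,0,0,0.3],[-2,0,0,0,0,0,0.3],[-3,0,0,0,0,0,0.3],[-3,0,0,0,0,0,0.3],[-2.5,0,0,0,0,0,0.3],[-2,0,0,0,0,0,0.3],[0,-0.3,1.4,0,0,0,0.3],[0,-0.5,2.5,0,0,0,0.3],[0,-0.6,3,0,0,0,0.3],[0,-0.6,3,0,0,0,0.3],[0,-0.6,3,0,0,0,0.3],[0,-0.5,2.3,0,0,0,0.3],[0,-0.2,1,0,0,0,0.3],[0,0,0,0,0,0,0.3],[0,0,0,0,0,0,0.3]],
])

```text
t: 13.15
eef_pos: [0.5825, 0.0497, 0.2001]
tool_rot: [1.058, 1.299, -1.058]
ft_force: [0.2, -0.0, -3.1]
width: 0.574
```

```bash
python3 snap.py k_s scene 220 100 380 260; python3 snap.py k_t top 270 160 430 280
```

```text
scale 3
13.2 [0.5825 0.0497 0.2001] x [-0.0002  0.0001 -1.    ] y [ 0.9793  0.2023 -0.0001] yaw 11.669423582711639 [-0.2792  0.7362 -3.5492] [-0.2016 -0.073   0.0252] 0.573604401580136
scale 5
13.25 [0.5826 0.0498 0.2001] x [-0.0001  0.0001 -1.    ] y [ 0.9793  0.2024 -0.    ] yaw 11.675918981836368 [-0.3011  0.5059 -2.1396] [-0.1572  0.0046  0.0002] 0.5664574638412587
```

View pics/k_s.png

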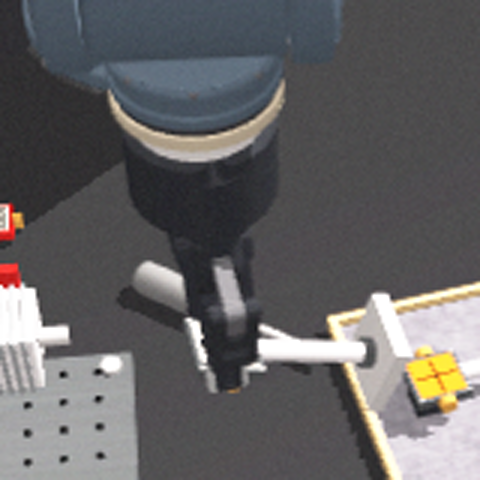

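View pics/k_t.png

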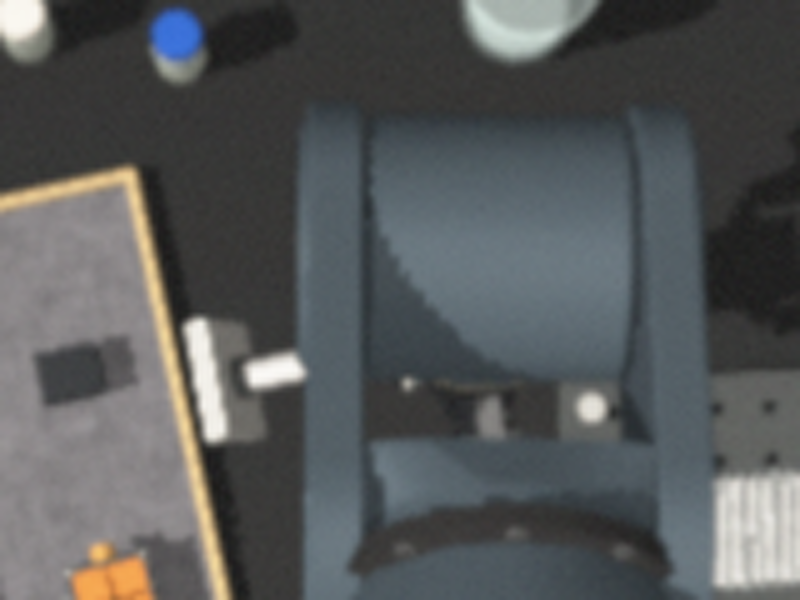

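send_rows([
  [[1,0,0,0,0,0,0.35],[1.5,0,0,0,0,0,0.4],[1,0,0,0,0,0,0.44],[0,0,0,0,0,0,0.48],[0,0,0,0,0,0,0.5],[0,0,0,0,0,0,0.51],[0,0,0,0,0,0,0.52]],
])

```text
t: 14.12
eef_pos: [0.5827, 0.049, 0.1655]
tool_rot: [1.059, 1.298, -1.058]
ft_force: [-0.5, -0.3, -2.5]
width: 0.573
```

```bash
cat > st.py <<'E'
from h import *
from rig import robot
np.set_printoptions(precision=3,suppress=True)
s=robot.state();print(s['t'],s['eef_pos'],s['ft_force'],s['wrist_torque'],s['width'])
E
python3 st.py
```

```text
14.125 [0.583 0.049 0.166] [-0.528 -0.317 -2.522] [-0.145 -0.028  0.031] 0.5731502551568407
```

send_rows([
  [[0,0,0,0,0,0,0.525],[0,0,0,0,0,0,0.53],[0,0,0,0,0,0,0.535],[0,0,0,0,0,0,0.54],[0,0,0,0,0,0,0.545]],
])

```text
t: 14.75
eef_pos: [0.5826, 0.049, 0.1652]
tool_rot: [1.058, 1.298, -1.058]
ft_force: [-0.4, 0.4, -2.7]
width: 0.576
```

```bash
python3 st.py;python3 snap.py l_s scene 220 100 380 260
```

```text
14.75 [0.583 0.049 0.165] [-0.443  0.426 -2.717] [-0.194 -0.016 -0.033] 0.5756301427549819
scale 3
14.8 [0.5826 0.049  0.1652] x [-0.  0. -1.] y [ 0.9795  0.2015 -0.    ] yaw 11.62278003175215 [ 0.4256 -0.2037 -1.7837] [-0.1708 -0.0676 -0.0053] 0.5728047948811009
```

View pics/l_s.png

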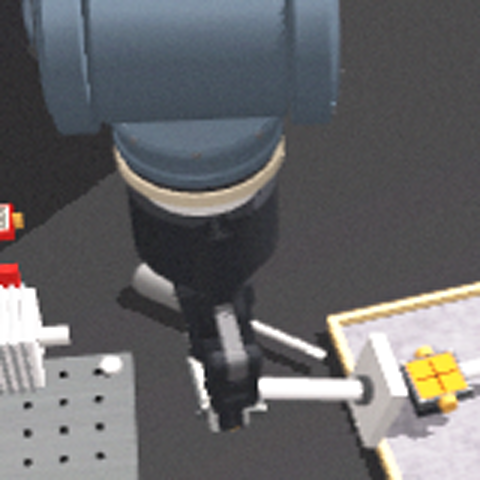

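send_rows([
  [[0,0,0,0,0,0,0.548],[0,0,0,0,0,0,0.551],[0,0,0,0,0,0,0.554],[0,0,0,0,0,0,0.557],[0,0,0,0,0,0,0.56]],
])

```text
t: 15.42
eef_pos: [0.5826, 0.049, 0.1652]
tool_rot: [1.058, 1.298, -1.058]
ft_force: [-1.0, -0.5, -3.5]
width: 0.575
```

```bash
python3 st.py
```

```text
15.425 [0.583 0.049 0.165] [-0.995 -0.47  -3.514] [-0.161 -0.059  0.013] 0.574882289092998
```

send_rows([
  [[0,0,0,0,0,0,0.562],[0,0,0,0,0,0,0.564],[0,0,0,0,0,0,0.566],[0,0,0,0,0,0,0.568],[0,0,0,0,0,0,0.57],[0,0,0,0,0,0,0.57]],
])

```text
t: 16.18
eef_pos: [0.5826, 0.0491, 0.1652]
tool_rot: [1.058, 1.298, -1.058]
ft_force: [-0.0, 0.2, -2.7]
width: 0.573
```

```bash
python3 snap.py m_s scene 220 100 380 260
```

```text
scale 3
16.225 [0.5826 0.0491 0.1652] x [ 0. -0. -1.] y [0.9795 0.2015 0.    ] yaw 11.624993101912118 [ 0.0928  0.3194 -2.4238] [-0.1956 -0.0547  0.0211] 0.5694542332907121
```

View pics/m_s.png

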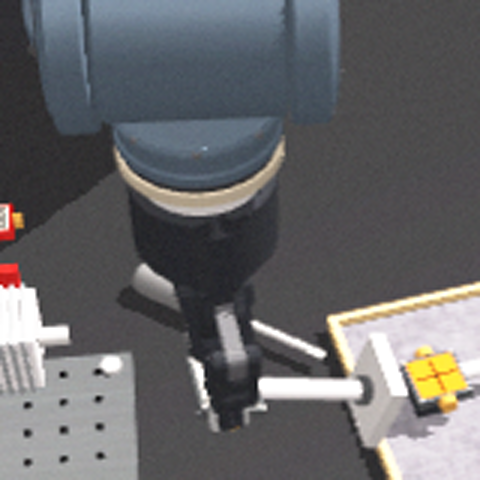

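send_rows([
  [[0,0,0,0,0,0,0.571],[0,0,0,0,0,0,0.572],[0,0,0,0,0,0,0.573],[0,0,0,0,0,0,0.574],[0,0,0,0,0,0,0.575],[0,0,0,0,0,0,0.576]],
])

```text
t: 16.98
eef_pos: [0.5826, 0.049, 0.1652]
tool_rot: [1.058, 1.298, -1.058]
ft_force: [-0.6, 0.3, -3.0]
width: 0.581
```

```bash
python3 st.py
```

```text
16.975 [0.583 0.049 0.165] [-0.568  0.343 -2.989] [-0.185 -0.021 -0.007] 0.5814392126868118
```

send_rows([
  [[0,0,0,0,0,0,0.578],[0,0,0,0,0,0,0.58],[0,0,0,0,0,0,0.582],[0,0,0,0,0,0,0.584],[0,0,0,0,0,0,0.586]],
])

```text
t: 17.6
eef_pos: [0.5826, 0.049, 0.1652]
tool_rot: [1.058, 1.298, -1.058]
ft_force: [0.1, 0.7, -2.9]
width: 0.59
```

```bash
python3 st.py
```

```text
17.6 [0.583 0.049 0.165] [ 0.126  0.676 -2.945] [-0.183 -0.015 -0.073] 0.5904759727308454
```

send_rows([
  [[0,0,0,0,0,0,0.588],[0,0,0,0,0,0,0.59],[0,0,0,0,0,0,0.592],[0,0,0,0,0,0,0.594],[0,0,0,0,0,0,0.596]],
])

```text
t: 18.23
eef_pos: [0.5826, 0.049, 0.1651]
tool_rot: [1.058, 1.298, -1.059]
ft_force: [-0.8, 0.1, -2.4]
width: 0.599
```

```bash
python3 st.py;python3 snap.py n_s scene 220 100 380 260
```

```text
18.225 [0.583 0.049 0.165] [-0.813  0.14  -2.431] [-0.095 -0.014 -0.057] 0.599404153157295
scale 3
18.275 [0.5826 0.049  0.1652] x [-0.     -0.0001 -1.    ] y [ 0.9795  0.2014 -0.    ] yaw 11.621007583965254 [ 0.3991 -0.1572 -1.6177] [-0.1478 -0.0299  0.0183] 0.6012238438484535
```

View pics/n_s.png

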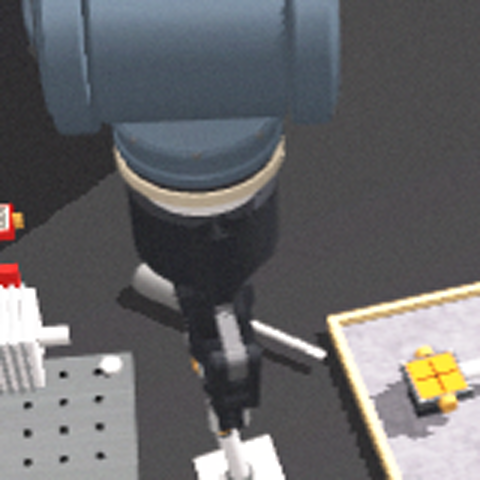

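send_rows([
  [[0,0,0,0,0,0,0.597],[0,0,0,0,0,0,0.598],[0,0,0,0,0,0,0.599],[0,0,0,0,0,0,0.6]],
])

```text
t: 18.77
eef_pos: [0.5826, 0.049, 0.1652]
tool_rot: [1.058, 1.298, -1.058]
ft_force: [1.0, -0.6, -2.1]
width: 0.601
```

```bash
python3 st.py;python3 snap.py o_s scene 240 190 360 290; python3 snap.py o_t top 250 180 450 330
```

```text
18.775 [0.583 0.049 0.165] [ 1.046 -0.56  -2.083] [-0.109 -0.031 -0.073] 0.6006629285572105
scale 6
18.825 [0.5826 0.049  0.1652] x [ 0.0001 -0.0001 -1.    ] y [0.9795 0.2015 0.    ] yaw 11.627314484145588 [ 0.2098 -0.1715 -1.9576] [-0.0987 -0.0233  0.0095] 0.5971505780677105
scale 4
18.875 [0.5826 0.049  0.1652] x [ 0.     -0.0001 -1.    ] y [0.9795 0.2015 0.    ] yaw 11.625932389705108 [-0.1115 -0.9382 -2.2526] [-0.0314 -0.0575 -0.0343] 0.6005439264444123
```

View pics/o_s.png

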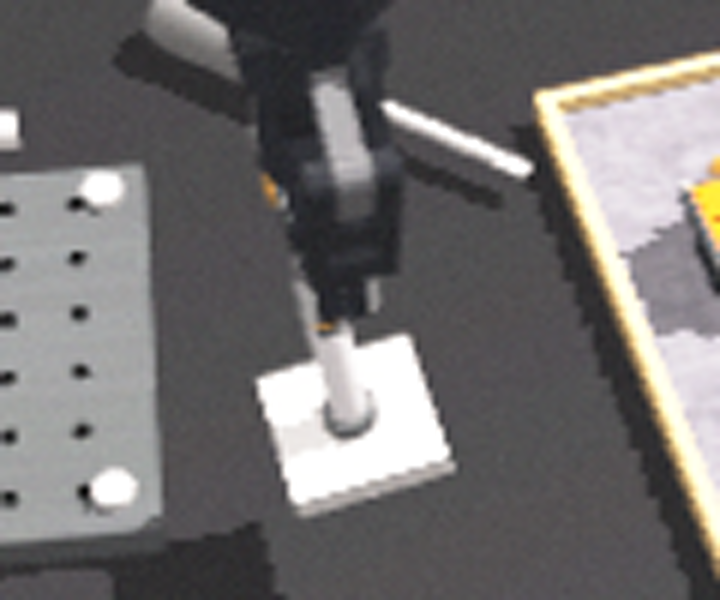

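View pics/o_t.png

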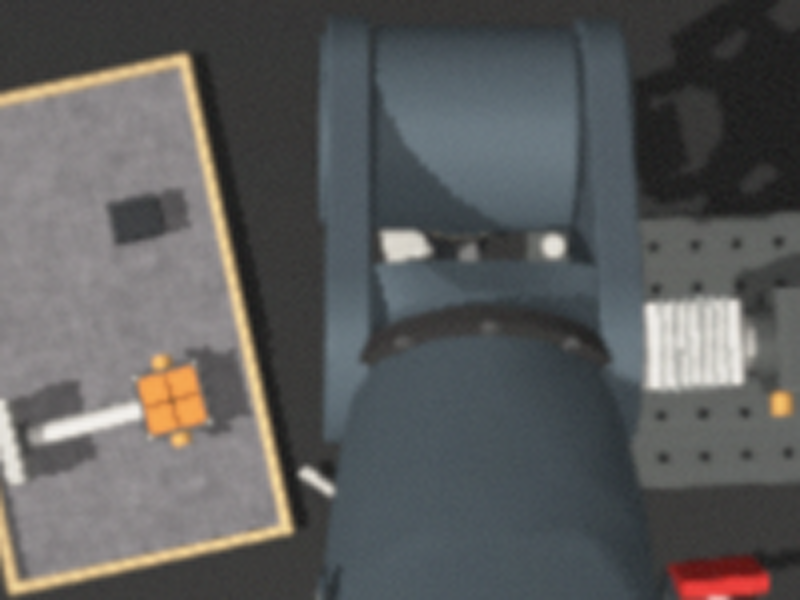

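```bash
python3 - <<'E'
from h import *
np.set_printoptions(precision=4,suppress=True)
S=lambda x,y:(x/6+240-.4,y/6+190-.4)
c=[(257,380),(408,335),(453,460),(297,500)]
for z in (.066,.072,.078):
  C=np.array([atz('scene',S(*k),z) for k in c]);print(z,C[:,:2].tolist(),C.mean(0))
  for i in range(4):
    d=C[(i+1)%4]-C[i];print(round(np.linalg.norm(d),4),round(np.degrees(np.arctan2(d[1],d[0])),1))
# predicted model for thetas
kz=np.array([.5826,.049,.162])+[-.004,.0075,0]
y=np.array([.9795,.2015,0]);up=np.array([0,0,1.]);f=np.cross(y,up)  # stand z when plumb = x cross y ; 
f=np.cross(up,y)
for th in (-20,-10,0,10,20):
  t=np.radians(th); X=up*np.cos(t)+f*np.sin(t); Z=np.cross(X,y)
  P=[kz-.092*X+a*.025*y+b*.025*Z for a,b in((-1,-1),(-1,1),(1,1),(1,-1))]+[kz-.092*X,kz-.06*X]
  print(th,f,((proj('scene',P)-[240,190]+.4)*6).round().tolist())
E
```

```text
0.066 [[0.5563980490333618, 0.028062661890768684], [0.541069848944253, 0.07737556835917495], [0.5912300670937122, 0.08965375621145372], [0.6035959516772513, 0.040159181227304636]] [0.5731 0.0588 0.066 ]
0.0516 107.3
0.0516 13.8
0.051 -76.0
0.0487 -165.6
0.072 [[0.5607848382916357, 0.028402065237427616], [0.5455720654840186, 0.07734362642700077], [0.5953545577696215, 0.08952935477084456], [0.6076273224543846, 0.0404074930997911]] [0.5773 0.0589 0.072 ]
0.0513 107.3
0.0513 13.8
0.0506 -76.0
0.0484 -165.6
0.078 [[0.5651716275499097, 0.028741468584086535], [0.5500742820237843, 0.0773116844948266], [0.599479048445531, 0.0894049533302354], [0.6116586932315179, 0.04065580497227756]] [0.5816 0.059  0.078 ]
0.0509 107.3
0.0509 13.8
0.0502 -76.0
0.048 -165.6
-20 [-0.2015  0.9795  0.    ] [[353.0, 364.0], [494.0, 302.0], [535.0, 425.0], [390.0, 488.0], [442.0, 394.0], [407.0, 345.0]]
-10 [-0.2015  0.9795  0.    ] [[303.0, 375.0], [451.0, 327.0], [490.0, 450.0], [338.0, 499.0], [395.0, 412.0], [375.0, 357.0]]
0 [-0.2015  0.9795  0.    ] [[253.0, 380.0], [404.0, 348.0], [442.0, 471.0], [287.0, 505.0], [347.0, 425.0], [342.0, 365.0]]
10 [-0.2015  0.9795  0.    ] [[204.0, 379.0], [355.0, 363.0], [392.0, 488.0], [236.0, 506.0], [297.0, 433.0], [309.0, 371.0]]
20 [-0.2015  0.9795  0.    ] [[157.0, 373.0], [305.0, 374.0], [340.0, 499.0], [188.0, 501.0], [248.0, 436.0], [277.0, 372.0]]
```

send_rows([
  [[0,0,0,0,0,0,0.6005],[0,0,0,0,0,0,0.601],[0,0,0,0,0,0,0.6015],[0,0,0,0,0,0,0.602],[0,0,0,0,0,0,0.6025],[0,0,0,0,0,0,0.603]],
])

```text
t: 19.62
eef_pos: [0.5826, 0.0491, 0.1652]
tool_rot: [1.059, 1.298, -1.058]
ft_force: [-0.4, -0.3, -1.9]
width: 0.599
```

```bash
python3 snap.py p_s scene 240 190 360 290
```

```text
scale 6
19.675 [0.5826 0.0491 0.1652] x [ 0.  0. -1.] y [0.9795 0.2015 0.    ] yaw 11.624009272125848 [-0.3724 -0.4171 -2.191 ] [-0.058  -0.0111 -0.0177] 0.6096798516526337
```

View pics/p_s.png

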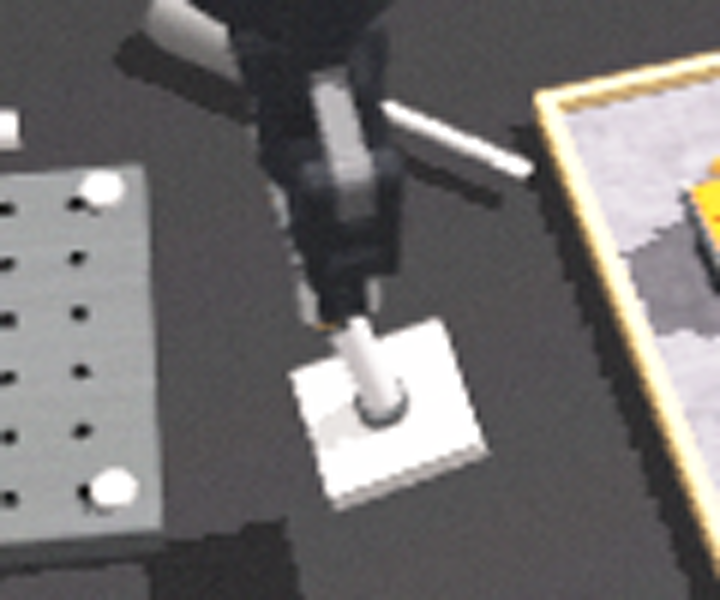

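send_rows([
  [[0,0,0,0,0,0,0.602],[0,0,0,0,0,0,0.602],[0,0,0,0,0,0,0.602],[0,0,0,0,0,0,0.602],[0,0,0,0,0,0,0.602],[0,0,0,0,0,0,0.602]],
])

```text
t: 20.42
eef_pos: [0.5826, 0.049, 0.1652]
tool_rot: [1.058, 1.298, -1.058]
ft_force: [-1.3, -1.3, -2.9]
width: 0.599
```

```bash
python3 snap.py q_s scene 240 190 360 290;python3 snap.py q2_s scene 240 190 360 290;python3 snap.py q3_s scene 240 190 360 290; python3 -c "
import cv2,numpy as np
a=[cv2.imread(f'pics/{n}.png')[250:550,150:550] for n in('q_s','q2_s','q3_s')]
cv2.imwrite('pics/qq.png',cv2.resize(np.hstack(a),None,fx=.66,fy=.66))"
```

```text
scale 6
20.475 [0.5826 0.049  0.1652] x [ 0.  0. -1.] y [0.9795 0.2015 0.    ] yaw 11.622115274750524 [-0.6582  0.0304 -2.9587] [-0.0137 -0.0503  0.004 ] 0.6049249515538245
scale 6
20.525 [0.5826 0.0491 0.1652] x [-0.  0. -1.] y [0.9795 0.2015 0.    ] yaw 11.62221446277258 [ 0.0326 -0.3693 -3.0983] [-0.0572  0.0006  0.0152] 0.6030209805622678
scale 6
20.575 [0.5826 0.0491 0.1652] x [-0.  0. -1.] y [ 0.9795  0.2015 -0.    ] yaw 11.624486051742695 [-0.7836  0.2462 -1.8795] [-0.0173  0.0413  0.0044] 0.6059091257849526
```

View pics/qq.png

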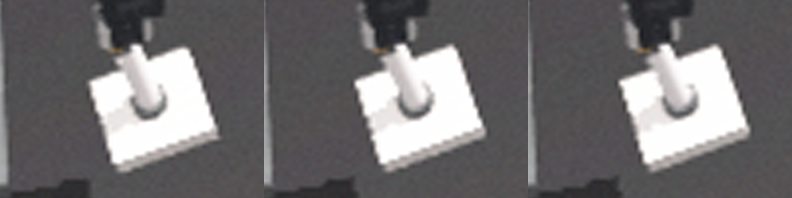

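View pics/q3_s.png

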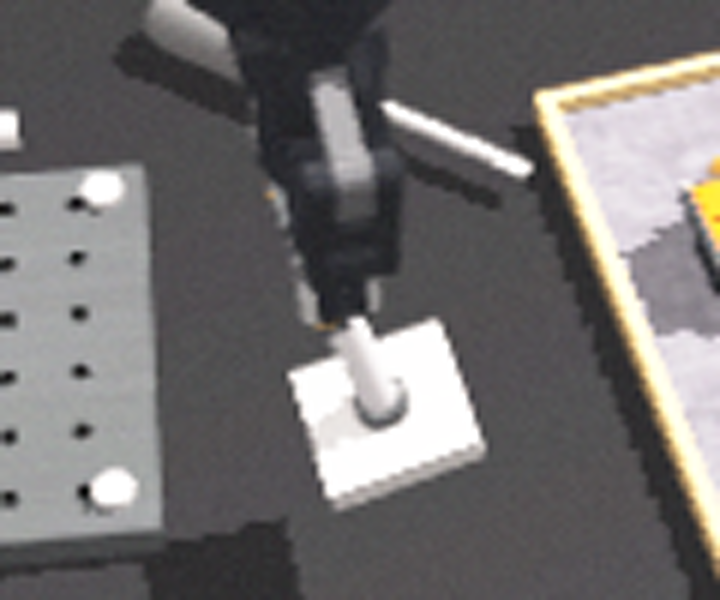

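send_rows([
  [[0,0,0,0,0,0,0.59],[0,0,0,0,0,0,0.57],[0,0,0,0,0,0,0.5],[0,0,0,0,0,0,0.3],[0,0,0,4.4,0,0,0.3],[0,0,0,4.4,0,0,0.3],[0,0,0,0,-5.5,0,0.3],[0,0,0,0,-5.5,0,0.3],[0,0,0,0,0,0,0.3]],
])

```text
t: 21.7
eef_pos: [0.5824, 0.0501, 0.165]
tool_rot: [1.033, 1.088, -1.253]
ft_force: [0.5, -0.6, -2.8]
width: 0.542
```

```bash
python3 snap.py r_s scene 240 190 360 290; python3 - <<'E'
from h import *
from rig import robot
s=robot.state(); M=R.from_rotvec(s['tool_rot']).as_matrix(); print(M)
kz=s['eef_pos']+M[:,0]*.003+[-.004,.0075,0]; y=M[:,1]; y=y/np.linalg.norm(y);up=np.array([0,0,1.]);f=np.cross(up,y)
for th in (-20,-15,-10,-5,0,5,10):
  t=np.radians(th); X=up*np.cos(t)+f*np.sin(t); Z=np.cross(X,y)
  P=[kz-.092*X+a*.025*y+b*.025*Z for a,b in((-1,-1),(-1,1),(1,1),(1,-1))]+[kz-.092*X,kz-.06*X]
  print(th,((proj('scene',P)-[240,190]+.4)*6).round().tolist())
E
```

```text
scale 6
21.75 [0.5825 0.0497 0.165 ] x [ 0.0092 -0.1886 -0.982 ] y [ 0.9987  0.0505 -0.0004] yaw 2.892034138977989 [ 0.6045  0.1041 -2.5852] [ 0.1668 -0.0086 -0.0015] 0.5477019531796795
[[ 9.15322217e-03  9.98726308e-01  4.96183426e-02]
 [-1.88644783e-01  5.04540834e-02 -9.80748455e-01]
 [-9.82002731e-01 -3.83232955e-04  1.88866325e-01]]
-20 [[366.0, 365.0], [511.0, 320.0], [528.0, 448.0], [379.0, 493.0], [445.0, 406.0], [409.0, 352.0]]
-15 [[340.0, 368.0], [489.0, 331.0], [506.0, 459.0], [352.0, 496.0], [421.0, 412.0], [393.0, 357.0]]
-10 [[315.0, 369.0], [466.0, 340.0], [482.0, 468.0], [326.0, 498.0], [397.0, 418.0], [376.0, 360.0]]
-5 [[289.0, 369.0], [442.0, 348.0], [458.0, 476.0], [299.0, 498.0], [372.0, 422.0], [360.0, 363.0]]
0 [[263.0, 368.0], [418.0, 355.0], [433.0, 483.0], [273.0, 497.0], [347.0, 425.0], [343.0, 365.0]]
5 [[238.0, 366.0], [393.0, 360.0], [407.0, 488.0], [247.0, 495.0], [322.0, 426.0], [326.0, 366.0]]
10 [[214.0, 362.0], [368.0, 365.0], [381.0, 493.0], [222.0, 491.0], [296.0, 427.0], [309.0, 366.0]]
```

View pics/r_s.png

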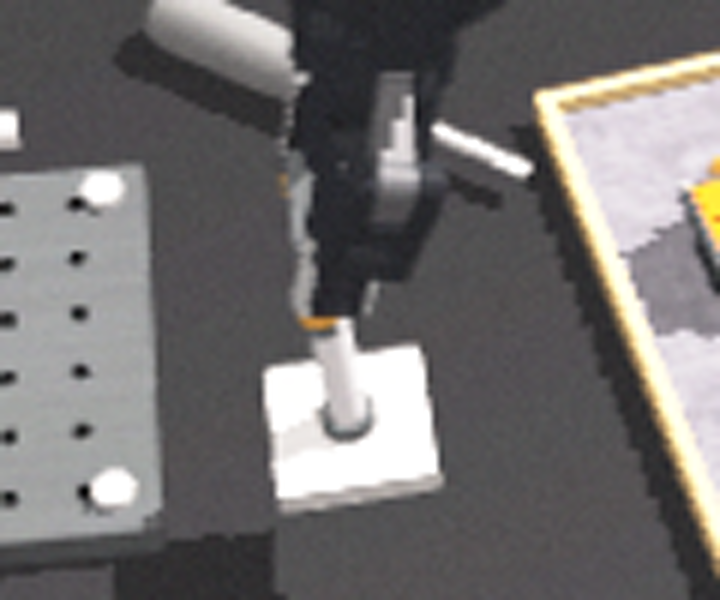

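```bash
cat > fit.py <<'E'
from h import *
from scipy.optimize import least_squares
def model(p,kz):
    x,y0,z,yaw,th=p; y=np.array([np.cos(yaw),np.sin(yaw),0]);up=np.array([0,0,1.]);f=np.cross(up,y)
    X=up*np.cos(th)+f*np.sin(th);Z=np.cross(X,y);k=np.array([x,y0,z])
    return [k-.092*X+a*.025*y+b*.025*Z for a,b in((-1,-1),(-1,1),(1,1),(1,-1))]
def fit(px,k0,yaw0,sz=.004):
    k0=np.array(k0)
    def r(p): return np.r_[(proj('scene',model(p,None))-px).ravel()/.4,(p[:3]-k0)/[.004,.004,sz],(p[3]-yaw0)/.05]
    s=least_squares(r,[*k0,yaw0,0.],x_scale=[.01,.01,.01,.1,.1])
    J=np.linalg.inv(s.jac.T@s.jac)**.5 if 0 else np.sqrt(np.diag(np.linalg.inv(s.jac.T@s.jac)))
    return s.x,J,s.fun
E
python3 - <<'E'
from fit import *
np.set_printoptions(precision=4,suppress=True)
S=lambda x,y:(x/6+240-.4,y/6+190-.4)
for c,yaw in (([(264,368),(419,345),(439,472),(277,495)],.0505),([(290,377),(440,322),(487,447),(332,492)],.203)):
    px=np.array([S(*k) for k in c])
    x,J,f=fit(px,[.5785,.0572,.162],yaw); print(x,np.degrees(x[3:]),np.degrees(J[3:]),f)
E
```

```text
[ 0.5778  0.0538  0.1635  0.0812 -0.0413] [ 4.6506 -2.3658] [0.7732 1.5177] [ 0.1149 -0.53   -0.2818  0.2877 -0.4883  0.3511  0.8074 -0.0523 -0.1815
 -0.8397  0.3744  0.6134]
[ 0.5774  0.0581  0.1634  0.2462 -0.1285] [14.1089 -7.3624] [0.7765 1.5434] [ 0.7243 -1.7967 -0.396   0.7979 -0.8845 -0.6736  0.5205  1.7275 -0.2759
  0.2319  0.3615  0.8649]
```

send_rows([
  [[-1.5,0,0.29,0,0,0,0.3],[-3.25,0,0.62,0,0,0,0.3],[-4,0,0.78,0,0,0,0.3],[-3.3,0,0.63,0,0,0,0.3],[-1.7,0,0.32,0,0,0,0.3],[0.15,-0.2,0.79,0,0,0,0.3],[0.3,-0.41,1.58,0,0,0,0.3],[0.51,-0.68,2.64,0,0,0,0.3],[0.61,-0.81,3.17,0,0,0,0.3],[0.61,-0.81,3.17,0,0,0,0.3],[0.61,-0.81,3.17,0,0,0,0.3],[0.61,-0.81,3.17,0,0,0,0.3],[0.61,-0.81,3.17,0,0,0,0.3],[0.61,-0.81,3.17,0,0,0,0.3],[0.61,-0.81,3.17,0,0,0,0.3],[0.51,-0.68,2.64,0,0,0,0.3],[0.3,-0.41,1.58,0,0,0,0.3],[0.15,-0.2,0.79,0,0,0,0.3],[0,0,0,0,0,0,0.3],[0,0,0,0,0,0,0.3]],
])

```text
t: 24.25
eef_pos: [0.5165, -0.2816, 0.3058]
tool_rot: [1.034, 1.087, -1.254]
ft_force: [0.3, 0.4, -2.5]
width: 0.547
```

```bash
python3 snap.py s_s scene 60 140 220 260; python3 snap.py s_t top 400 180 600 330
```

```text
scale 5
24.3 [ 0.5166 -0.2816  0.3059] x [ 0.0096 -0.1904 -0.9817] y [0.9987 0.0501 0.0001] yaw 2.87172905030471 [-0.2503  0.0142 -3.0812] [ 0.1158  0.0265 -0.0395] 0.5423665602456197
scale 4
24.35 [ 0.5166 -0.2816  0.3059] x [ 0.0096 -0.1905 -0.9816] y [0.9987 0.0502 0.0001] yaw 2.87466794139535 [ 0.564  -0.1458 -2.8989] [ 0.1671  0.0503 -0.0027] 0.5414990276092003
```

View pics/s_s.png

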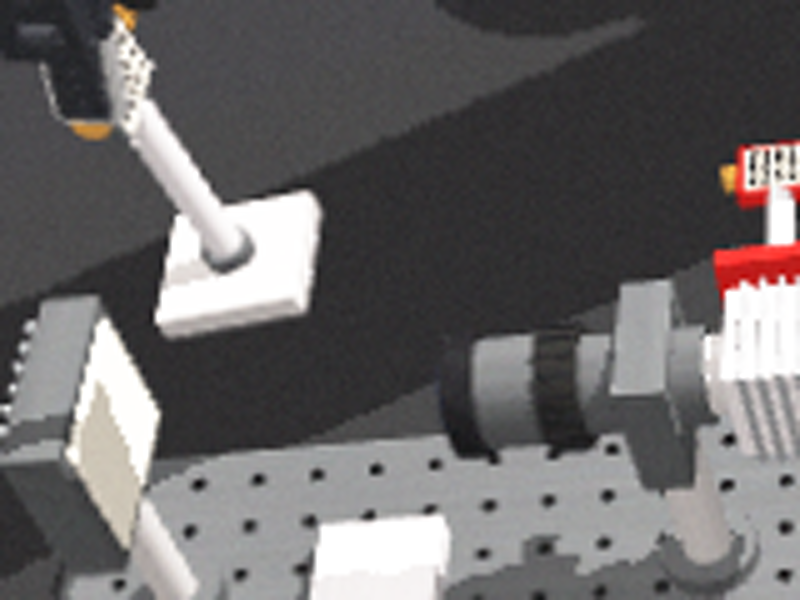

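View pics/s_t.png

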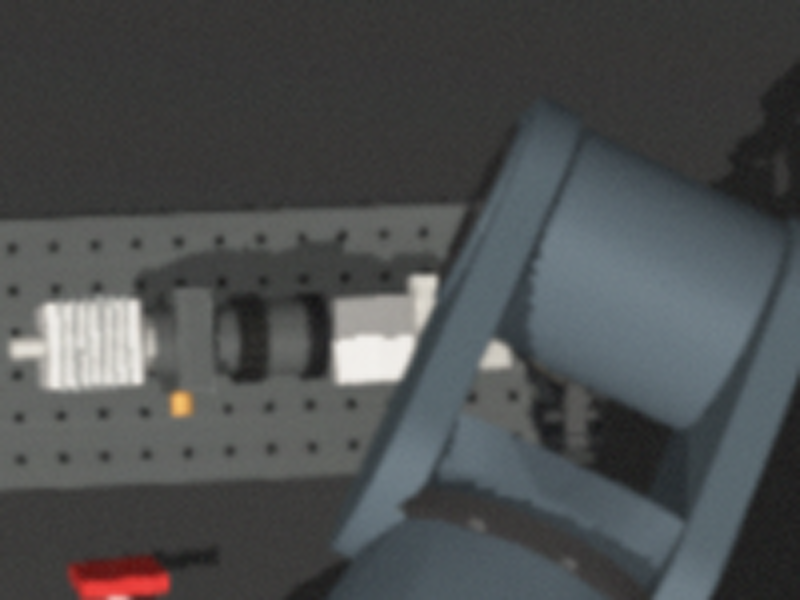

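```bash
python3 - <<'E'
from fit import *
np.set_printoptions(precision=4,suppress=True)
a=cv2.imread("pics/s_s_full.png")
cv2.imwrite("pics/s_z.png",cv2.resize(a[140:212,75:130],None,fx=8,fy=8,interpolation=2))
S=lambda x,y:(x/5+60-.4,y/5+140-.4)
px=np.array([S(*k) for k in [(181,208),(316,192),(303,300),(162,322)]])
k0=np.array([.5166,-.2816,.3059])+.005*np.array([.0096,-.19,-.98])+[-.0049,.006,0]
x,J,f=fit(px,k0,.05); print(k0,x,np.degrees(x[3:]),np.degrees(J[3:]),f)
for th in (-8,-4,0,4,8):
    P=model([*k0,.06,np.radians(th)],None); print(th,((proj('scene',P)-[60,140]+.4)*5).round().tolist())
E
```

```text
[ 0.5117 -0.2766  0.301 ] [ 0.5107 -0.2756  0.3039  0.0742 -0.0655] [ 4.2514 -3.754 ] [0.6905 1.0744] [-0.1244  2.9909  1.2909  0.8809 -0.1926 -1.5332 -0.9744 -2.0899 -0.2531
  0.2432  0.7268  0.484 ]
-8 [[202.0, 222.0], [335.0, 196.0], [318.0, 299.0], [180.0, 326.0]]
-4 [[183.0, 221.0], [320.0, 202.0], [302.0, 306.0], [160.0, 325.0]]
0 [[163.0, 220.0], [303.0, 207.0], [285.0, 311.0], [140.0, 324.0]]
4 [[143.0, 218.0], [287.0, 212.0], [268.0, 316.0], [119.0, 322.0]]
8 [[123.0, 215.0], [269.0, 216.0], [249.0, 319.0], [98.0, 319.0]]
```

View pics/s_z.png

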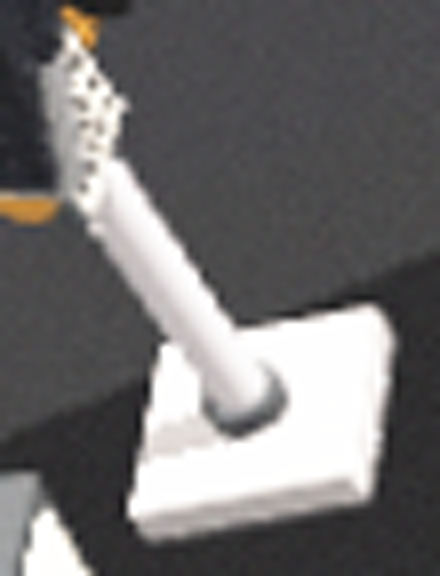

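send_rows([
  [[0,0,0,0,-3,0,0.3],[0.97,0,-0.24,0,0,0,0.3],[1.94,0,-0.48,0,0,0,0.3],[2.4,0,-0.6,0,0,0,0.3],[2.4,0,-0.6,0,0,0,0.3],[2.4,0,-0.6,0,0,0,0.3],[1.94,0,-0.48,0,0,0,0.3],[0.97,0,-0.24,0,0,0,0.3],[0,0,0,0,0,0,0.3],[0,0,0,0,0,0,0.3]],
])

```text
t: 25.6
eef_pos: [0.5167, -0.2825, 0.1725]
tool_rot: [0.996, 1.045, -1.274]
ft_force: [0.3, -0.5, -2.2]
width: 0.545
```

```bash
python3 snap.py t_s scene 60 170 180 270; python3 snap.py t_t top 430 220 550 310
```

```text
scale 6
25.65 [ 0.5167 -0.2825  0.1726] x [ 0.0131 -0.2421 -0.9702] y [0.9988 0.0493 0.0012] yaw 2.8264882047525544 [ 0.2684  0.5476 -3.0333] [ 0.1977  0.0051 -0.0037] 0.5383914251024303
scale 6
25.7 [ 0.5167 -0.2825  0.1725] x [ 0.013  -0.2421 -0.9702] y [0.9988 0.0493 0.0011] yaw 2.826857916204667 [ 0.6151 -0.083  -2.2235] [ 0.2385 -0.0052  0.0294] 0.5412883171057479
```

View pics/t_s.png

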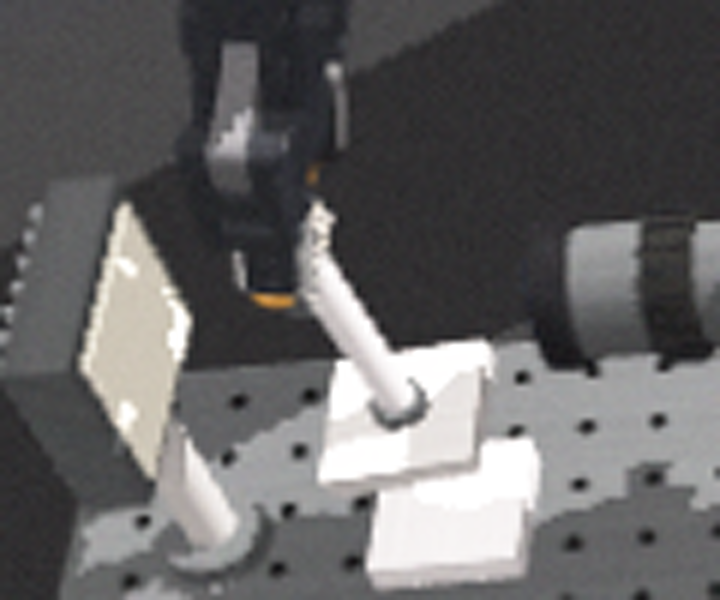

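View pics/t_t.png

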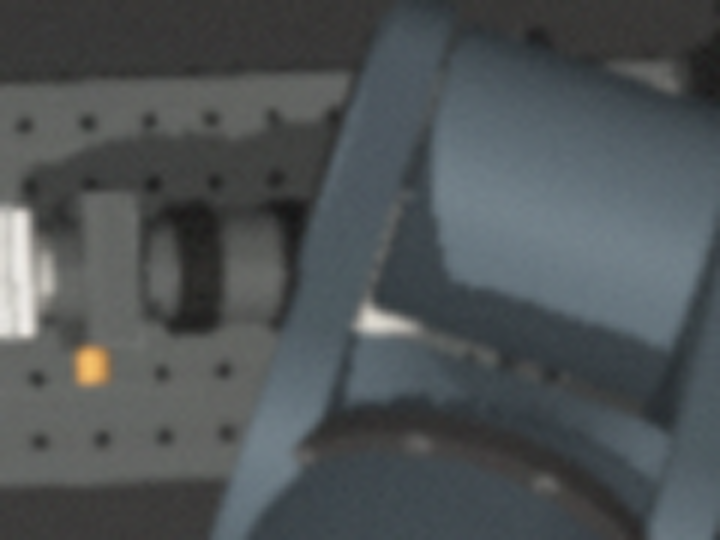

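```bash
python3 - <<'E'
from fit import *
np.set_printoptions(precision=4,suppress=True)
S=lambda x,y:(x/6+60-.4,y/6+170-.4)
foot=np.array([S(*k) for k in [(335,365),(493,342),(475,467),(318,483)]])
Q=lambda x,y:(x/10+100-.5,y/10+230-.5)
pad=np.array([Q(*k) for k in [(240,150),(492,130),(463,330),(212,350)]])
pc=np.mean([atz('scene',k,.027) for k in pad],0); print(pc)
tgt=proj('scene',pc+[0,0,.010])[0]; fc=foot.mean(0); print(fc,tgt)
for dx in (-.006,-.003,0,.003,.006):
    # foot centre position final F=pc+[0,0,.01]; current = F - D
    s=least_squares(lambda v: proj('scene',pc+[-dx,-v[0],.01-v[1]])[0]-fc,[0,-.03],x_scale=.01)
    print(dx,s.x)
k0=np.array([.5167,-.2825,.1725])+.01*np.array([.013,-.242,-.97])+[-.0049,.006,0]
x,J,f=fit(foot,k0,.05,.01); print(k0,x,np.degrees(x[3:]),np.degrees(J[3:]),f)
E
```

```text
[ 0.5119 -0.2754  0.027 ]
[127.1417 238.6417] [133.2584 250.4484]
-0.006 [-0.0028 -0.0467]
-0.003 [-0.0011 -0.043 ]
0 [ 0.0005 -0.0392]
0.003 [ 0.0022 -0.0354]
0.006 [ 0.0039 -0.0317]
[ 0.5119 -0.2789  0.1628] [ 0.5133 -0.2774  0.1702  0.0709 -0.0247] [ 4.0627 -1.4124] [0.7587 1.3391] [ 1.1965 -0.9079 -1.7586  1.4004 -0.0678 -0.6916  0.5397  0.2007  0.3379
  0.3842  0.741   0.4181]
```

send_rows([
  [[0.6,0,-0.15,0,0,0,0.3],[0.6,0,-0.15,0,0,0,0.3],[0.5,0,-0.12,0,0,0,0.3],[0.3,0,-0.07,0,0,0,0.3],[0,0,0,0,0,0,0.3]],
])

```text
t: 26.32
eef_pos: [0.5163, -0.2824, 0.1509]
tool_rot: [0.996, 1.047, -1.275]
ft_force: [0.2, -0.4, -3.1]
width: 0.543
```

```bash
python3 snap.py u_s scene 80 190 170 270
```

```text
scale 7
26.375 [ 0.5164 -0.2824  0.1511] x [ 0.0119 -0.2416 -0.9703] y [ 0.9988  0.0493 -0.    ] yaw 2.8267505106832456 [-0.348  -1.0318 -2.7925] [ 0.201   0.0425 -0.0353] 0.5433638982473881
```

View pics/u_s.png

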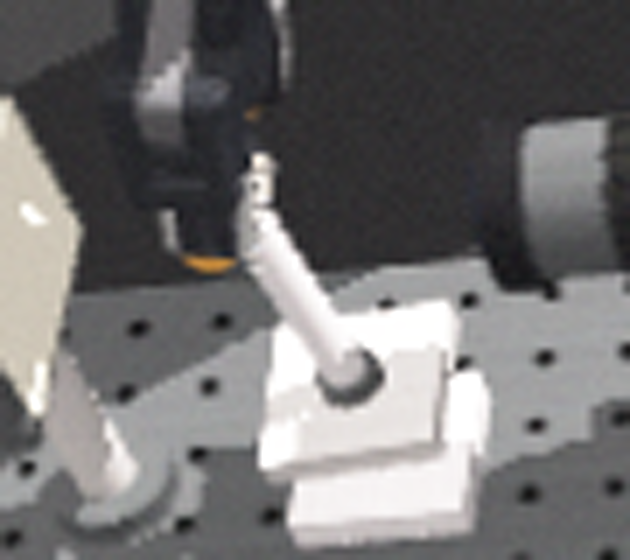

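send_rows([
  [[0.25,0,-0.06,0,0,0,0.3],[0.25,0,-0.06,0,0,0,0.3],[0.2,0,-0.05,0,0,0,0.3],[0,0,0,0,0,0,0.3]],
])

```text
t: 26.88
eef_pos: [0.5163, -0.2825, 0.1437]
tool_rot: [0.996, 1.047, -1.275]
ft_force: [-0.1, -0.4, -3.0]
width: 0.545
```

```bash
python3 snap.py v_s scene 80 190 170 270
```

```text
scale 7
26.925 [ 0.5164 -0.2825  0.1439] x [ 0.0118 -0.2416 -0.9703] y [ 0.9988  0.0493 -0.0001] yaw 2.8273249635211832 [-0.1586  0.4225 -3.055 ] [ 0.2392 -0.0336  0.0206] 0.5490732448534348
```

View pics/v_s.png

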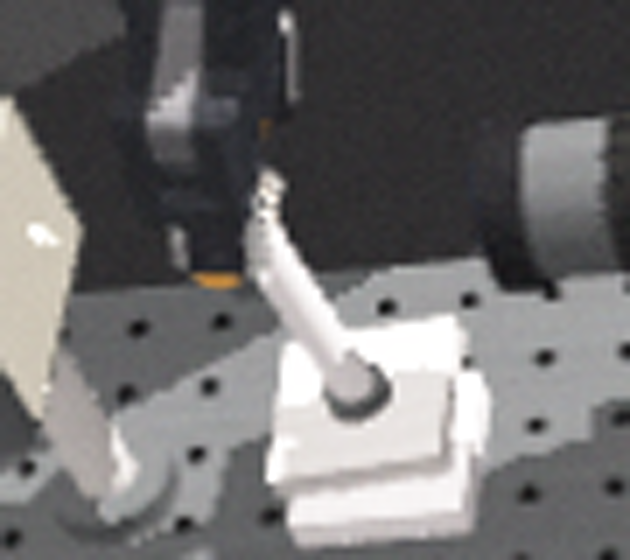

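send_rows([
  [[0.2,0,-0.05,0,0,0,0.3],[0.2,0,-0.05,0,0,0,0.3],[0.1,0,-0.025,0,0,0,0.3],[0.1,0,-0.025,0,0,0,0.3],[0,0,0,0,0,0,0.3]],
])

```text
t: 27.55
eef_pos: [0.5163, -0.2825, 0.1377]
tool_rot: [0.996, 1.046, -1.275]
ft_force: [0.6, -0.2, -2.7]
width: 0.545
```

```bash
python3 snap.py w_s scene 80 190 170 270
```

```text
scale 7
27.6 [ 0.5164 -0.2825  0.1377] x [ 0.0119 -0.2416 -0.9703] y [ 0.9988  0.0493 -0.    ] yaw 2.824764998663778 [-0.511  -0.4992 -2.1711] [ 0.2213 -0.0281  0.0469] 0.5471795621667411
```

View pics/w_s.png

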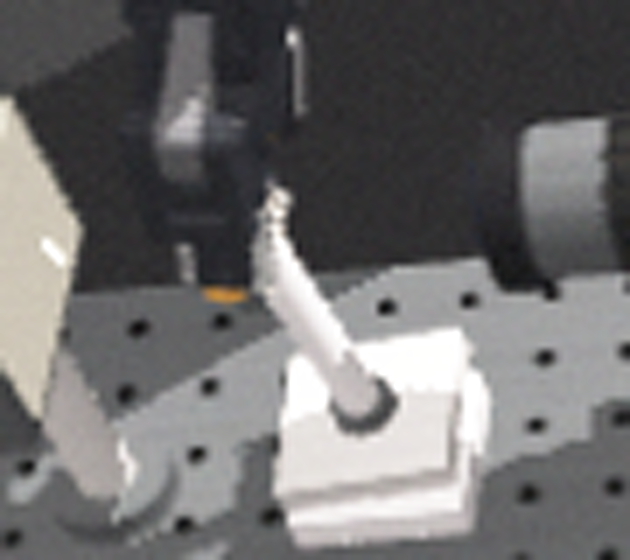

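send_rows([
  [[0.15,0,-0.037,0,0,0,0.3],[0.15,0,-0.037,0,0,0,0.3],[0.1,0,-0.025,0,0,0,0.3],[0.1,0,-0.025,0,0,0,0.3],[0,0,0,0,0,0,0.3]],
])

```text
t: 28.22
eef_pos: [0.5163, -0.2825, 0.1325]
tool_rot: [0.996, 1.047, -1.275]
ft_force: [-0.1, 0.3, -2.4]
width: 0.544
```

```bash
python3 snap.py x_s scene 80 190 170 270
```

```text
scale 7
28.275 [ 0.5164 -0.2825  0.1326] x [ 0.0119 -0.2416 -0.9703] y [ 0.9988  0.0493 -0.    ] yaw 2.8254055239997276 [ 0.857   0.2056 -2.603 ] [0.1347 0.0766 0.032 ] 0.5418947642944785
```

View pics/x_s.png

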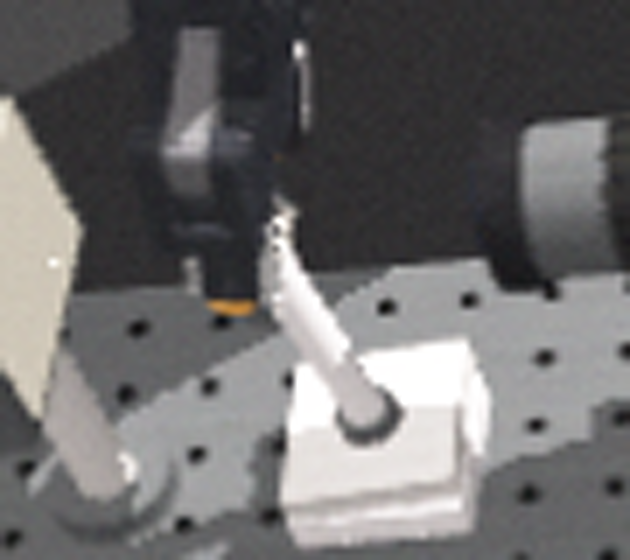

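send_rows([
  [[0.1,0,-0.025,0,0,0,0.3],[0.1,0,-0.025,0,0,0,0.3],[0.1,0,-0.025,0,0,0,0.3],[0,0,0,0,0,0,0.3]],
])

```text
t: 28.78
eef_pos: [0.5165, -0.2827, 0.1299]
tool_rot: [0.996, 1.046, -1.275]
ft_force: [-2.1, 0.9, 3.6]
width: 0.546
```

```bash
python3 snap.py y_s scene 80 190 170 270
```

```text
scale 7
28.825 [ 0.5165 -0.2826  0.1299] x [ 0.0124 -0.2421 -0.9702] y [0.9988 0.0494 0.0005] yaw 2.8299734477360667 [-1.0918  0.9846  3.5644] [ 0.0643  0.2952 -0.0898] 0.5450179632422735
```

View pics/y_s.png

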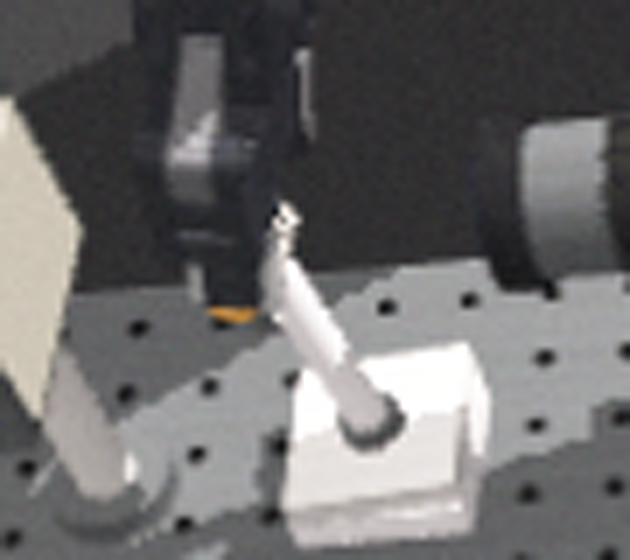

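```bash
python3 - <<'E'
from fit import *
np.set_printoptions(precision=4,suppress=True)
a=cv2.imread("pics/y_s_full.png")
cv2.imwrite("pics/y_z.png",cv2.resize(a[230:275,112:160],None,fx=12,fy=12,interpolation=0))
Q=lambda x,y:(x/10+100-.5,y/10+230-.5)
pad=np.array([Q(*k) for k in [(240,150),(492,130),(463,330),(212,350)]])
t=np.array([proj('scene',atz('scene',k,.027)+[0,0,.01])[0] for k in pad])
print("target foot top in 12x:",((t-[112,230]+.5)*12).round().tolist(),"pad",((pad-[112,230]+.5)*12).round().tolist())
E
```

```text
target foot top in 12x: [[126.0, 145.0], [431.0, 121.0], [395.0, 362.0], [92.0, 386.0]] pad [[144.0, 180.0], [446.0, 156.0], [412.0, 396.0], [110.0, 420.0]]
```

View pics/y_z.png

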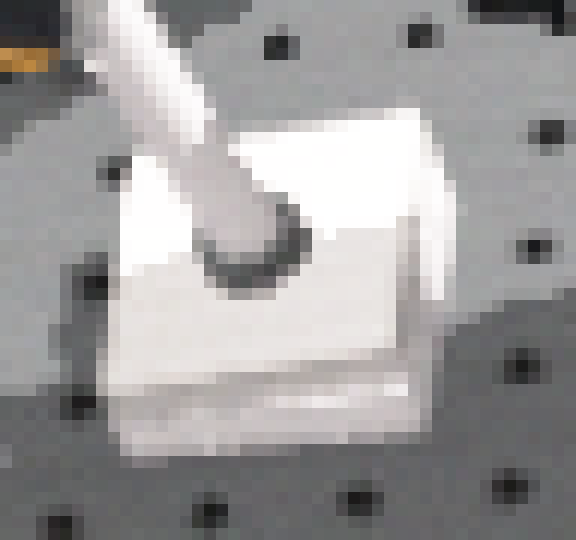

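send_rows([
  [[-0.15,0,0.04,0,0,0,0.3],[-0.06,0,-0.24,1,-1.5,0,0.3],[-0.06,0,-0.24,1,-1.5,0,0.3],[0,0,0,0,0,0,0.3],[0,0,0,0,0,0,0.3]],
])

```text
t: 29.45
eef_pos: [0.5162, -0.2776, 0.1309]
tool_rot: [0.984, 0.988, -1.316]
ft_force: [0.3, -0.5, -1.8]
width: 0.545
```

```bash
python3 snap.py z_s scene 112 230 160 275
```

```text
scale 13
29.5 [ 0.5162 -0.2777  0.1309] x [ 0.0134 -0.2916 -0.9564] y [0.9998 0.0158 0.0092] yaw 0.905788807345444 [-0.9807  0.4821 -2.2268] [0.2569 0.0165 0.0027] 0.5471874538814232
```

View pics/z_s.png

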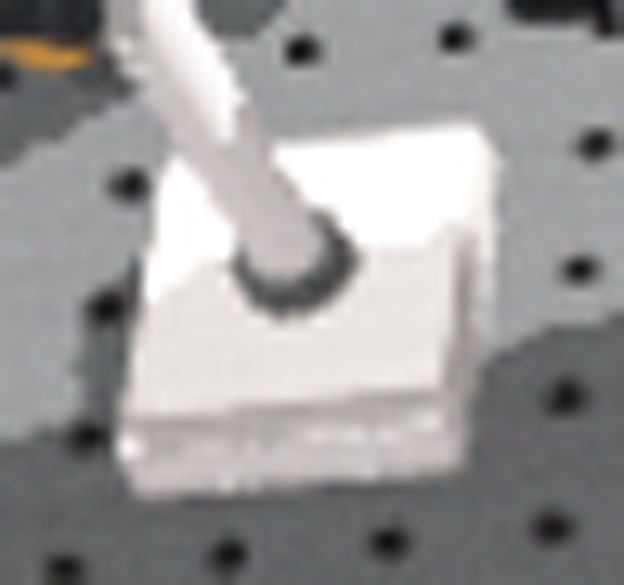

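send_rows([
  [[0.08,0,0.27,0,0,0,0.3],[0,0,0,0,0,0,0.3],[0.08,0,-0.025,0,0,0,0.3],[0.08,0,-0.025,0,0,0,0.3],[0,0,0,0,0,0,0.3]],
])

```text
t: 30.12
eef_pos: [0.5163, -0.2804, 0.1295]
tool_rot: [0.984, 0.987, -1.316]
ft_force: [-0.1, 1.2, -0.3]
width: 0.538
```

```bash
python3 snap.py aa_s scene 112 230 160 275
```

```text
scale 13
30.175 [ 0.5163 -0.2804  0.1295] x [ 0.0137 -0.2922 -0.9563] y [0.9998 0.0158 0.0095] yaw 0.9034550350984729 [-1.0502  0.493   0.4637] [ 0.1459  0.1826 -0.0154] 0.5408914277537384
```

View pics/aa_s.png

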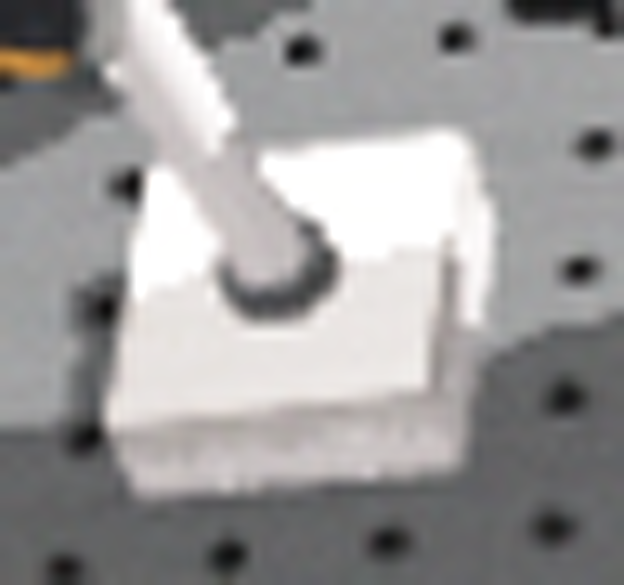

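send_rows([
  [[0,0,0,0,0,0,0.5],[0,0,0,0,0,0,0.55],[0,0,0,0,0,0,0.57],[0,0,0,0,0,0,0.58],[0,0,0,0,0,0,0.59],[0,0,0,0,0,0,0.595],[0,0,0,0,0,0,0.6],[0,0,0,0,0,0,0.605],[0,0,0,0,0,0,0.61]],
])

```text
t: 31.3
eef_pos: [0.5162, -0.2804, 0.1293]
tool_rot: [0.984, 0.987, -1.316]
ft_force: [0.5, -0.1, -3.0]
width: 0.611
```

```bash
python3 snap.py bb_s scene 80 190 170 270
```

```text
scale 7
31.35 [ 0.5162 -0.2804  0.1293] x [ 0.0135 -0.2921 -0.9563] y [0.9998 0.0157 0.0093] yaw 0.8982811612115198 [ 0.0164 -0.2239 -1.775 ] [0.3376 0.0108 0.0194] 0.6069504859031671
```

View pics/bb_s.png

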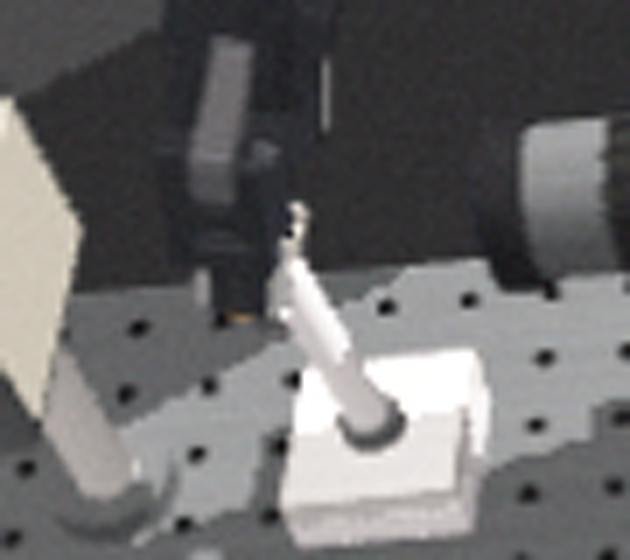

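send_rows([
  [[0.08,0,-0.025,0,0,0,0.61],[0.08,0,-0.025,0,0,0,0.61],[0,0,0,0,0,0,0.612],[0,0,0,0,0,0,0.615]],
])

```text
t: 31.85
eef_pos: [0.5164, -0.2805, 0.1281]
tool_rot: [0.984, 0.986, -1.316]
ft_force: [-0.8, 0.7, 5.3]
width: 0.613
```

```bash
python3 snap.py cc_s scene 112 230 160 275
```

```text
scale 13
31.9 [ 0.5164 -0.2805  0.128 ] x [ 0.014  -0.2924 -0.9562] y [0.9998 0.0157 0.0099] yaw 0.9022212586638948 [-1.3659  1.8118  4.6271] [ 0.1098  0.1733 -0.0779] 0.6170187306123331
```

View pics/cc_s.png

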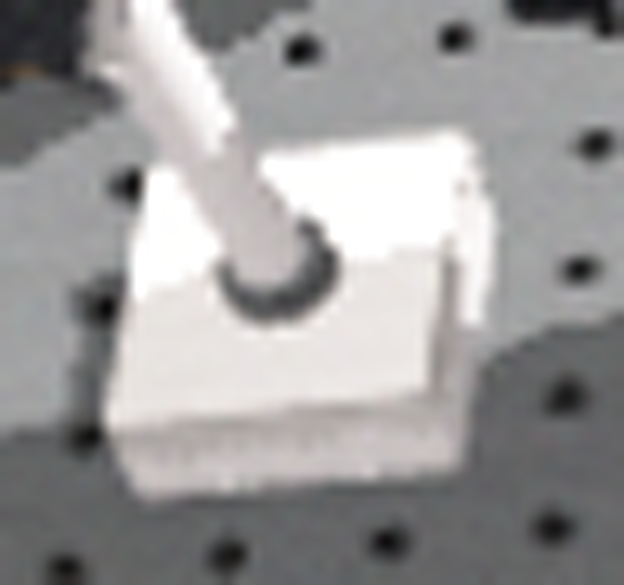

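send_rows([
  [[0,0,0,0,0,0,0.618],[0,0,0,0,0,0,0.622],[0,0,0,0,0,0,0.626],[0,0,0,0,0,0,0.632],[0,0,0,0,0,0,0.64],[0,0,0,0,0,0,0.66],[0,0,0,0,0,0,0.7],[0,0,0,0,0,0,0.75]],
])

```text
t: 32.9
eef_pos: [0.5162, -0.2804, 0.1277]
tool_rot: [0.984, 0.987, -1.316]
ft_force: [-0.2, -0.3, 0.4]
width: 0.753
```

```bash
python3 snap.py dd_s scene 80 190 170 270; python3 -c "
import cv2
a=cv2.imread('pics/dd_s_full.png');cv2.imwrite('pics/dd_z.png',cv2.resize(a[230:275,112:160],None,fx=13,fy=13,interpolation=2))"
```

```text
scale 7
32.95 [ 0.5163 -0.2804  0.1277] x [ 0.0135 -0.2921 -0.9563] y [0.9998 0.0157 0.0093] yaw 0.9000297702398603 [ 0.1384  0.958  -0.3417] [0.1009 0.0444 0.0489] 0.7540972497859836
```

View pics/dd_s.png

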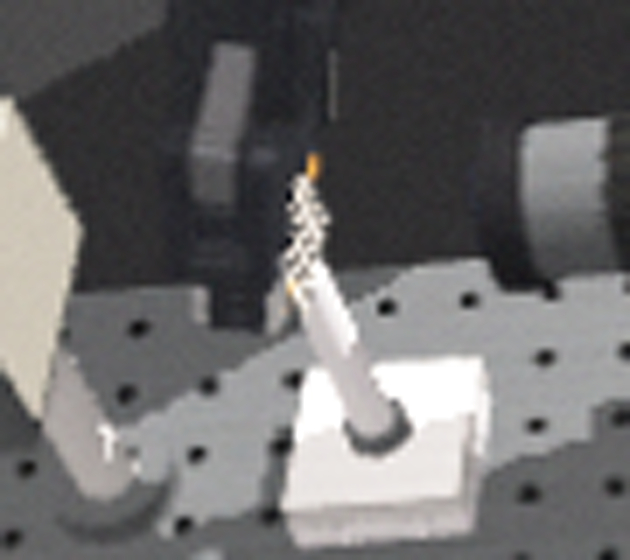

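View pics/dd_z.png

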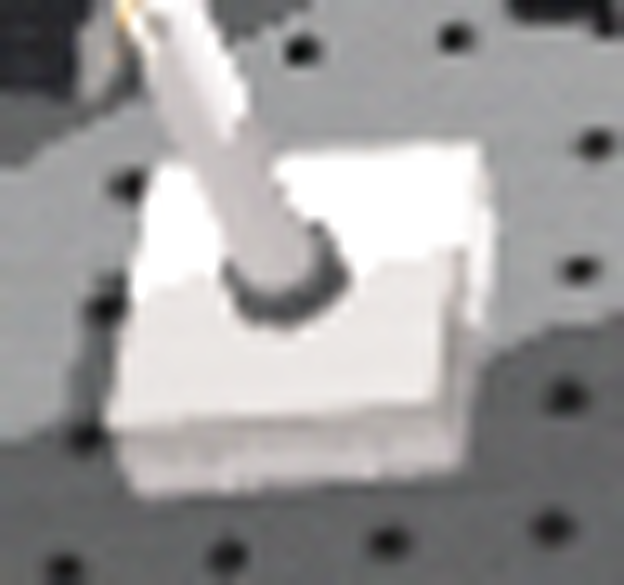

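send_rows([
  [[0,0,0,0,0,0,0.85],[0,0,0,0,0,0,0.95],[-0.48,0,0.15,0,0,0,0.95],[-0.96,0,0.29,0,0,0,0.95],[-1.91,0,0.58,0,0,0,0.95],[-2.9,0,0.88,0,0,0,0.95],[-3.8,0,1.17,0,0,0,0.95],[-3.8,0,1.17,0,0,0,0.95],[-1.9,0,0.58,0,0,0,0.95],[0,-4,0,0,0,0,0.95],[0,-5,0,0,0,0,0.95],[0,-5,0,0,0,0,0.95],[0,0,0,0,0,0,0.95]],
])

```text
t: 34.58
eef_pos: [0.3725, -0.2825, 0.292]
tool_rot: [0.985, 0.985, -1.318]
ft_force: [0.7, 0.4, -0.4]
width: 0.953
```

```bash
python3 snap.py ee_s scene 60 190 180 280; python3 snap.py ee_t top 440 220 540 300; python3 -c "
import cv2
a=cv2.imread('pics/ee_s_full.png');cv2.imwrite('pics/ee_z.png',cv2.resize(a[230:275,112:160],None,fx=13,fy=13,interpolation=2))"
```

```text
scale 6
34.625 [ 0.374  -0.2828  0.2922] x [ 0.0146 -0.293  -0.956 ] y [0.9998 0.0144 0.0109] yaw 0.8276762475447884 [ 0.5415 -0.1363  0.0349] [ 0.153  -0.0215  0.0265] 0.9464509299877999
scale 7
34.675 [ 0.3749 -0.2829  0.2921] x [ 0.0149 -0.293  -0.956 ] y [0.9998 0.0151 0.0109] yaw 0.8672094492944136 [0.2246 0.5623 0.3969] [0.0933 0.0238 0.0357] 0.9490539684270503
```

View pics/ee_s.png

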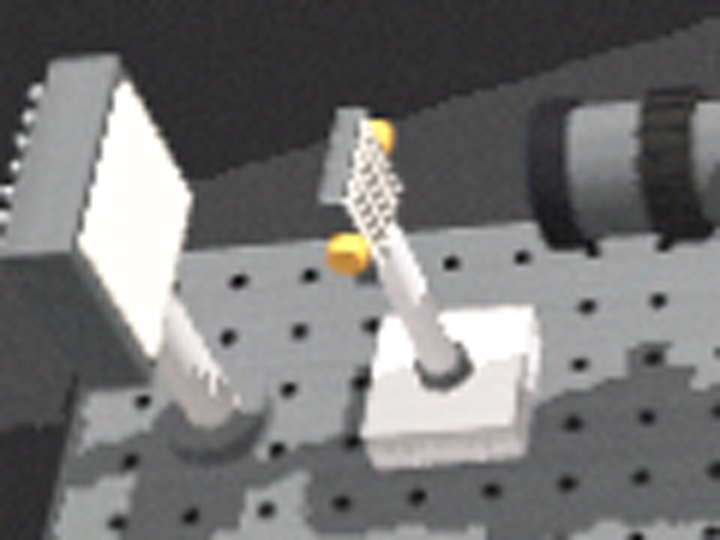

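View pics/ee_t.png

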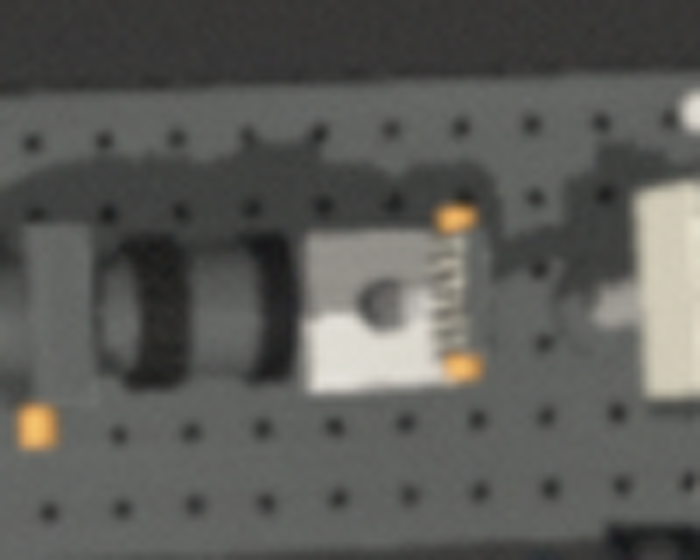

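View pics/ee_z.png

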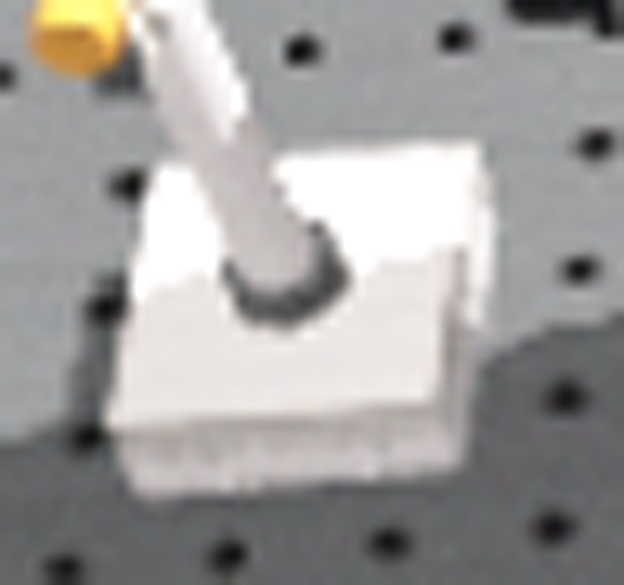

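```bash
python3 - <<'E'
from h import *
np.set_printoptions(precision=4,suppress=True)
T=lambda x,y:(x/7+440-.43,y/7+220-.43)
k=[atz('top',T(*p),.129) for p in ((457,218),(462,367))];print("knobs",k,np.mean(k,0),np.degrees(np.arctan2((k[0]-k[1])[1],(k[0]-k[1])[0])))
l=[atz('top',T(*p),.037) for p in ((303,235),(310,393))];print("left foot edge",l,np.mean(l,0)+[0.001,-.025,0])
S=lambda x,y:(x/6+60-.42,y/6+190-.42)
ks=[atz('scene',S(*p),.129) for p in ((383,133),(348,254))];print("scene knobs",ks,np.mean(ks,0))
f=[atz('scene',(x/13+112-.46,y/13+230-.46),.037) for x,y in((150,165),(475,145),(440,400),(108,428))];print("scene foot",np.mean(f,0),"pad scene .5119 -.2754")
E
```

```text
knobs [array([ 0.5424, -0.2755,  0.129 ]), array([ 0.4954, -0.277 ,  0.129 ])] [ 0.5189 -0.2763  0.129 ] 1.7487513139039303
left foot edge [array([ 0.5422, -0.2489,  0.037 ]), array([ 0.4891, -0.2512,  0.037 ])] [ 0.5167 -0.2751  0.037 ]
scene knobs [array([ 0.4879, -0.2715,  0.129 ]), array([ 0.537 , -0.2733,  0.129 ])] [ 0.5125 -0.2724  0.129 ]
scene foot [ 0.5141 -0.2733  0.037 ] pad scene .5119 -.2754
```

```bash
python3 -c "
from rig import finish_job
print(finish_job())"
```

```text
the job is handed in; nothing more can be done
None
```

I picked the dot-grid stand out of the tray by its knobs and let it swing foot-down in the air. I set it on the pad with its white face towards the lens, released it and backed the arm clear. I handed the job in at about t = 35 s of the 67 s allowed; it reports no verdict.

**How it went**
- **Grasp:** my first grip was too close to the fingertips, so I put the stand back down and gripped it again lower.
- **Swing:** I eased the grip slowly over open bench. The stand stopped roughly 7–14° short of plumb (measurements varied), so I tightened the grip and tilted the tool in steps until the foot looked level.
- **Set-down:** the stand touched the pad with 3–8 N, well below the 40 N limit. It stayed in place when I released it and when the arm left.

**Last checks, from the final pictures**

| Check | Result | Limit |
|---|---|---|
| Foot offset from pad centre | scene camera about 3 mm, top camera about 6 mm | 12 mm |
| Knob line relative to the foot centre | within about 2–3 mm, so upright to about 1–2° | 3° |
| Stand yaw relative to the rig | about 1° | 10° |
| Arm contact | gripper about 14 cm from the stand, force readings near zero | none |

**What disagreed or was not measured**
- **Cameras:** the two cameras disagreed by about 5 mm throughout, so I lined up the foot by comparing it with the pad in the same scene picture. The top camera's 6 mm probably includes some of the pad's side face.
- **Amber stand:** it looked undisturbed in the mid-job pictures. I did not measure it or the other bench items again at the end.

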